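# Put the glue brush and the filling knife away in the foam drawer

### The arm

A 6-joint arm with a two-finger parallel gripper is mounted at the origin on the work surface. World frame = base frame: x ahead of the robot, y to its left, z up, the work surface at z = 0. Lengths are in m, angles in rad, forces in N, time in s.
With the tool pointing down it reaches from about 0.375 to 0.9 m from the base axis. Payload 3.1 kg.
Tool frame: the origin (TCP) lies midway between the tips of the shut fingers; the grasp point (between the pads) lies 19 mm behind it (manip.tcp_to_grasp is the distance from the TCP to the grasp point, in m); z points along the fingers, y is the line along which they close (so a half turn about z gives the same grasp; the last joint's range is limited). The gripper opens to 85 mm and grips with 20 to 120 N. Pads are 22 mm wide; open, the fingers measure 114 mm over their backs; the gripper's body (76 mm by 85 mm) begins 54 mm behind the grasp point. The pads swing forward as they close: fully open they stand 13 mm farther back than shut.
Start: joints at [-0.178, 0.527, 1.433, -0, 1.181, -0.178], TCP at [0.625, 0, 0.231] pointing down, gripper open.
Joint ranges: [-3.08, 3.08], [-0.75, 2.2], [0.22, 2.44], [-1.43, 4.57], [0, 2.65], [-2.85, 2.85]. Speed limits (rad/s): [2.79, 2.79, 3.14, 3.14, 3.14, 3.14].

### API

Orientations are given as a unit quaternion [x, y, z, w].
In Python, from station import manip gives the robot as it stands.
- The arm moves only by the shell command python3 -m crank 'ROWS' [FORCE]. ROWS is JSON, a list of rows, each an object with "dp": the shift along the tool's x, y, z normalised to -1 to 1, where 1 is 50 cm, a list of three; "delta_rot": the turn, a rotation vector about the tool's x, y, z normalised to -1 to 1, where 1 is 2 pi rad, a list of three; "fingers": the opening, from -1 (shut) to 1 (fully open). A call has 1 to 12 rows; each row shifts and turns the commanded pose from where the row before left it, along the tool's axes as they then stand; what a row does not reach is not made up. A row lasts 1/12 s, in which the tool goes at most 41.7 mm and 7.16 degrees, less where a joint would pass 70% of its speed; a pose out of reach is approached as far as the arm can. A call with a number of a shift or a turn outside -1 to 1 is refused whole. A call with a gripper value outside its range is refused whole. The fingers move at their own pace and stop on an object; FORCE is the grip in N (left out, the last holds). Time passes only in rows, so rows that do not move let the fingers close. It gives the time, the measured TCP pose, the force, the opening and the grip force at its end, in the units of the state.
- manip.sense(): the state, without advancing time (a new reading comes with each control period).
- manip.snapshot(name): name is "scene" or "side" or "wrist"; returns (picture, depth): 400x640x3 uint8, red, green, blue; 400x640 float32, m along the optical axis (not along the pixel's ray), 0 where there is no reading.
- manip.camera_model(name): a dict with "fx", "fy", "cx", "cy" (pixels), "k1" (the pictures are not rectified: a ray, as slopes to the right and down, at radius r is drawn at 1 + k1 r^2 times it, then the intrinsics apply), "origin" and "attitude" of the camera in the world. Camera axes: x right, y up, looking along -z (the intrinsics and any distortion apply to the point x, -y, -z); pixel columns grow to the right and rows downward; lengths in m; the calibration is good to about 2 mm. A picture is of the moment at which its call begins: read the wrist's pose just before it. camera_model takes no time and is no camera call; for the wrist camera it gives the pose at the moment of the call.
- manip.sign_off(): hands the job in; it is judged then, once.
The state is a dict: "t": time; "q": joint angles; "qd": joint speeds; "tau": joint torques, N m; "tcp_pos": TCP position; "tool_rot": TCP orientation; "force": force on the tool from outside, world axes, zero at the start; "ft_torque": the same for the moment, N m; "finger_gap": opening from 0.0 (shut) to 1.0 (fully open); "gripper_force": force on a finger pad.
Only numpy, scipy, OpenCV 4.12 (cv2) and the standard library are available. Lean on these libraries where they do the work, as an engineer would, in place of code of your own. Each camera call takes 0.05 s, during which the arm holds its last target. There are 200 camera calls.

### The job

The washed glue brush and filling knife have dried on the sloping drip rack. Pull the cabinet's drawer right out by its knob, lay each tool flat in the foam cut-out that has its shape without dropping it, and then push the drawer gently and fully home. Do not disturb the other things on the bench and the cabinet.

Things in the scene. Friction and masses are not known exactly. Their poses are not given: they have to be found in the camera images.
- cabinet: green steel tool cabinet fixed on the bench at the left, 360 mm wide (y), 300 mm deep, 165 mm high. Origin on the bench at the foot of the middle of its front; x points into the cabinet (its front faces the robot's right), y back towards the robot, z up. Its upper part is the drawer, its lower part a locked flat front without a knob. The ceiling over the shut drawer is 40 mm above the cut-outs' floors
- knob (a point): centre of the drawer's black round pull knob: cylinder 30 mm in diameter, 26 mm long, axis along the drawer's travel, on a 14 mm stem, centred 30 mm in front of the drawer front and 132 mm above the bench. Axes as the cabinet; the drawer pulls out along -x. The drawer front is 336 mm wide, 14 mm thick; its top edge is 22 mm above the knob's centre, the cabinet's top 33 mm
- drawer (a joint): how far the drawer is out, m: 0 fully home, 0.21 at its stop. A spring catch holds it in the last 15 mm at either end: about 12 N brings it into or out of the catch, 2 N slides it in between, and it stays where it is left. Only when it is right out do both cut-outs lie clear (39 mm from the brush's cut-out to the cabinet's front)
- brush_place (a point): where the brush's origin comes to lie: on the orange floor of the rear one of the two cut-outs across the drawer's black foam, 10 mm deep. Moves with the drawer; axes as the cabinet. From the knob: 166 mm along x, 52 mm along y, 15 mm down. Handle part 38 mm wide, from 107 to 16 mm at +y of this point, then part for fingers and head 70 mm wide to 97 mm at -y: bristles to -y, away from the robot
- brush_place_tip (a point): point on the same floor, 90 mm along -y from brush_place, where the middle of the bristle tips comes to lie
- knife_place (a point): where the knife's origin comes to lie: on the orange floor of the front cut-out, 10 mm deep. Moves with the drawer; axes as the cabinet. From the knob: 91 mm along x, 52 mm along y, 15 mm down; 47 mm behind the drawer front's inner face. Handle part 38 mm wide, from 107 to 16 mm at +y of this point, then part for fingers and blade 62 mm wide to 102 mm at -y: blade to -y, away from the robot
- knife_place_tip (a point): point on the same floor, 95 mm along -y from knife_place, where the middle of the blade's edge comes to lie
- brush: flat glue brush, 190 mm long, about 0.12 kg: pale wooden handle 125 x 26 x 20 mm, then steel ferrule 58 mm wide, 18 mm thick, and dark bristles; flat underside. Origin on the underside at the balance point, 100 mm from the handle's end, 25 mm before the ferrule; x to the bristles, y across, z out of the upper face. Starts on the sloping rack, bristles uphill, in the left or right bay
- brush_tip (a point): middle of the bristle tips at the underside, 90 mm along x from the brush's origin
- knife: filling knife, 195 mm long, about 0.13 kg: blue handle 115 x 26 x 20 mm, short steel neck, steel blade 50 mm wide, 4 mm thick, level with the flat underside. Origin on the underside at the balance point, 100 mm from the handle's rear end, 15 mm before its front end; x to the blade, y across, z out of the upper face. Starts on the sloping rack, blade uphill, in the bay without the brush
- knife_tip (a point): middle of the blade's front edge at the underside, 95 mm along x from the knife's origin
- rack: aluminium drip rack fixed on the bench at the robot's right: board 232 mm long, 236 mm wide, rising at 32 degrees away from the robot, 11 mm rims at the sides, 12 mm lip at the low end where the handles rest. Origin on the bench, 98 mm under the board's surface; x level and uphill, y left. Bays 50 mm left and right of the origin, tool origins there. Low end 39 mm high, upper end 162 mm
- glue: white bottle of wood glue, 62 mm diameter, 165 mm tall, standing on the bench beyond the rack; origin at the centre of its foot
- tape: yellow tape measure, 72 x 68 x 34 mm, on the bench between the rack and the cabinet; origin under its centre
- offcut: wooden offcut 150 x 55 x 22 mm lying on the bench in front of the cabinet; origin under its centre, x along its length
- plane: blue block plane 160 x 50 x 60 mm standing on top of the cabinet at the far side; origin under its sole's centre
- tin: round orange tin, 84 mm diameter, 60 mm tall, standing on top of the cabinet at the near side; origin at the centre of its foot
There are look-alikes about, which are no part of the job. Leave any green look-alike of the knife alone.

How it is judged:
On the way, in this order (a step that is already met when the one before it is completed fails the run):
1. the drawer is pulled out (at least 190 mm) (value of joint drawer above 0.19 m), for 0.1 s.
2. the brush and the knife both lie flat in their cut-outs, released (horizontal distance between brush and brush_place below 0.012 m and horizontal distance between brush_tip and brush_place_tip below 0.014 m and z of brush in the frame of brush_place below 0.004 m and angle between each of brush, knife's own z axis and vertical below 0.07 rad and linear speed of each of brush, knife below 0.02 m/s and horizontal distance between knife and knife_place below 0.012 m and horizontal distance between knife_tip and knife_place_tip below 0.014 m and z of knife in the frame of knife_place below 0.004 m and contact force between the fingers and brush below 0.05 N and contact force between the fingers and knife below 0.05 N), for 0.2 s.
At the end, for the whole second after the job is handed in: The drawer is fully home (joint under 4 mm). Brush and knife lie at rest and flat (within 4 degrees, underside within 4 mm of the cut-out's floor) in their own cut-outs, heads at the right end (origin within 12 mm and tip within 14 mm of their marks, measured level) (value of joint drawer below 0.004 m and horizontal distance between brush and brush_place below 0.012 m and horizontal distance between brush_tip and brush_place_tip below 0.014 m and z of brush in the frame of brush_place below 0.004 m and angle between each of brush, knife's own z axis and vertical below 0.07 rad and linear speed of each of brush, knife below 0.02 m/s and horizontal distance between knife and knife_place below 0.012 m and horizontal distance between knife_tip and knife_place_tip below 0.014 m and z of knife in the frame of knife_place below 0.004 m); the robot touches nothing.
It fails at once if something else on the bench or the cabinet is moved by more than 30 mm (distance of any of glue, tape, offcut, plane, tin from where it was at the start of the episode above 0.03 m).
It fails at once if the brush or the knife is dropped (faster than 0.55 m/s while the fingers do not hold it, as after a fall of 15 mm) ((contact force between the fingers and brush below 0.02 N and linear speed of brush above 0.55 m/s) or (contact force between the fingers and knife below 0.02 N and linear speed of knife above 0.55 m/s)).
It fails at once if the drawer is slammed (shut at more than 0.5 m/s) (velocity of joint drawer below -0.5 m/s).
It also fails if it takes over 72 s, if anything falls off the work surface, if the arm or the gripper's body presses on something with over 40 N, if the wrist force passes 120 N, or if a joint passes its speed limit or range.

## Working session

There is one attempt and no reset: what is moved stays moved. The work goes in short steps, Python scripts to look and compute and a shell command to move; the robot and the scene stay as the last step left them, time stands still between calls to the robot, and variables do not carry over. Pictures are saved under pics/ and viewed, at most 10 in all, crops included, and the job is handed in when it is done.

```bash
mkdir -p pics; ls
cat > h.py <<'E'
import numpy as np, cv2
from scipy.spatial.transform import Rotation as R
from station import manip
def snap(n,save=None):
    m=manip.camera_model(n); p,d=manip.snapshot(n)
    if save: cv2.imwrite('pics/'+save+'.png',p[:,:,::-1])
    return m,p,d
def rot(m):
    a=np.array(m['attitude'],float); return a if a.shape==(3,3) else R.from_quat(a).as_matrix()
def rays(m,uv):
    uv=np.asarray(uv,float).reshape(-1,1,2)
    x=(uv[:,0,0]-m['cx'])/m['fx']; y=(uv[:,0,1]-m['cy'])/m['fy']
    a,b=x.copy(),y.copy()
    for _ in range(20):
        f=1+m['k1']*(a*a+b*b); a,b=x/f,y/f
    return np.stack([a,-b,-np.ones_like(a)],1)
def pts(m,uv,depth): # depth per pixel
    return rays(m,uv)*np.asarray(depth).reshape(-1,1)@rot(m).T+np.array(m['origin'])
def plane(m,uv,z):
    d=rays(m,uv)@rot(m).T; o=np.array(m['origin']); return o+d*((z-o[2])/d[:,2:])
def cloud(m,dep):
    v,u=np.mgrid[:400,:640]; P=pts(m,np.stack([u.ravel(),v.ravel()],1),dep.ravel()).reshape(400,640,3)
    P[dep<=0]=np.nan; return P
E
python3 - <<'E'
from h import *
for n in ['scene','side','wrist']:
    m,p,d=snap(n,n); np.savez('pics/'+n,p=p,d=d); 
    import json; print(n,m)
print(manip.sense()); print(manip.tcp_to_grasp)
a=np.vstack([cv2.imread('pics/scene.png'),cv2.imread('pics/side.png')]);
E
```

```text
pics
scene {'fx': 376.91831344679525, 'fy': 376.91831344679525, 'cx': 324.5240423882524, 'cy': 198.54983164812413, 'k1': -0.08690207678709166, 'origin': array([1.07685683, 0.39620982, 0.84360371]), 'attitude': array([0.19563537, 0.34576909, 0.80721009, 0.43655745])}
side {'fx': 426.6808005187287, 'fy': 426.6808005187287, 'cx': 313.5760156681999, 'cy': 206.67135151833008, 'k1': 0.029938824461377442, 'origin': array([-0.10039305, -0.64195938,  0.91427162]), 'attitude': array([ 0.37011132, -0.14129206, -0.30876212,  0.86470811])}
wrist {'fx': 309.2691931557068, 'fy': 309.2691931557068, 'cx': 320.3283060215345, 'cy': 201.7949792253115, 'k1': 0.004000546901747195, 'origin': array([0.62595252, 0.07030576, 0.37248548]), 'attitude': array([-1.38238151e-01,  9.77808510e-04, -2.89021126e-04,  9.90398492e-01])}
{'t': 0.15, 'q': array([-1.78472781e-01,  5.28252464e-01,  1.43361826e+00,  1.49699568e-05,
        1.18143064e+00, -1.78481597e-01]), 'qd': array([-0.00030574, -0.00158729, -0.00607711, -0.00085964, -0.00063903,
       -0.00097074]), 'tau': array([ 1.17890530e-03, -4.42742836e+01, -1.78276026e+01, -2.15643640e-04,
        5.61750654e-03, -9.84718270e-06]), 'tcp_pos': array([6.24438984e-01, 1.51853843e-04, 2.30555266e-01]), 'tool_rot': array([ 7.07105419e-01,  7.07107627e-01, -4.81587203e-04, -7.05721417e-04]), 'force': array([0.10268781, 0.35853459, 0.86745493]), 'ft_torque': array([0.00213365, 0.03899486, 0.00187431]), 'gripper_force': 0.0, 'finger_gap': 0.9993107989715913}
0.0187
```

View pics/scene.png

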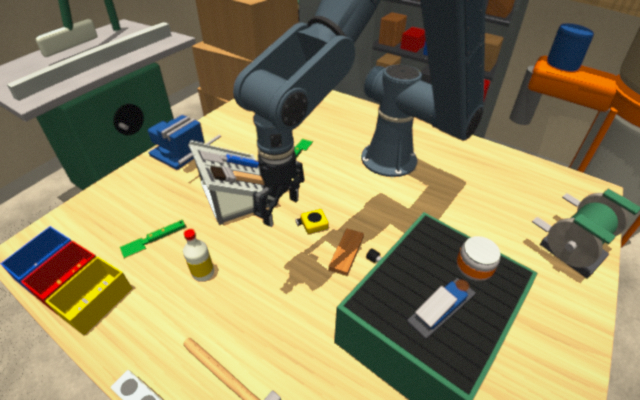

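View pics/side.png

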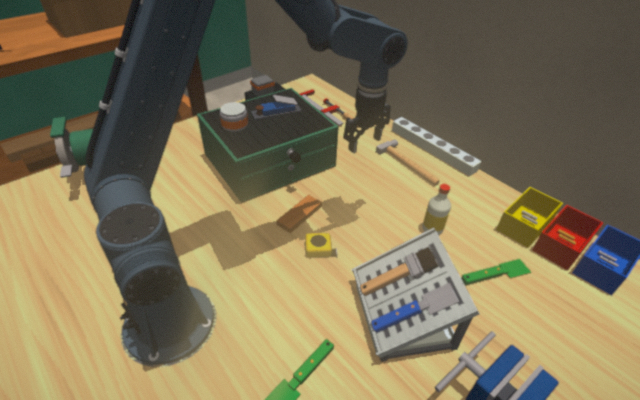

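Both pictures show the same layout. The cabinet is on the left with its knob at side (293,156) and scene (374,256). The rack is at side (415,295).

Candidates:
- **Brush:** wooden handle with dark bristles on the rack at side (390,278), against the hammer at (408,160).
- **Knife:** blue handle on the rack at side (400,315), against green look-alikes at (305,370) and (497,272), the blue plane at (275,105) and the vise at (510,370).

I choose the two tools on the rack.

Run:
```python
from h import *
D={n:np.load(f'pics/{n}.npz') for n in ['scene','side']}
np.set_printoptions(precision=4,suppress=True)
M={n:manip.camera_model(n) for n in D}
p,d=D['side']['p'],D['side']['d']; P=cloud(M['side'],d); hsv=cv2.cvtColor(p,cv2.COLOR_RGB2HSV)
def roi(x0,y0,x1,y1):
    m=np.zeros((400,640),bool); m[y0:y1,x0:x1]=1; return m
H,S,V=[hsv[:,:,i] for i in range(3)]
blue=(H>105)&(H<130)&(S>120)&roi(350,280,480,345)
wood=(H>5)&(H<22)&(S>90)&roi(355,255,415,300)
for n,mk in [('knifehandle',blue),('brushhandle',wood)]:
    mk=cv2.erode(mk.astype(np.uint8),np.ones((2,2)))>0
    Q=P[mk]; Q=Q[~np.isnan(Q[:,0])]; c=np.median(Q,0); Q=Q[np.linalg.norm(Q-c,axis=1)<.09]
    v=np.linalg.svd(Q-Q.mean(0),full_matrices=False)[2]; pr=(Q-Q.mean(0))@v[0]
    print(n,len(Q),Q.mean(0),v[0],v[2],pr.min(),pr.max(), (Q-Q.mean(0))[:,:].std(0))
# rack board/plane : grey pixels in rack
def fitplane(Q,it=5,t=.004):
    Q=Q[~np.isnan(Q[:,0])]
    rng=np.random.default_rng(0);best=None
    for _ in range(300):
        a=Q[rng.choice(len(Q),3,False)];n=np.cross(a[1]-a[0],a[2]-a[0]);n/=np.linalg.norm(n)+1e-12
        k=abs((Q-a[0])@n)<t
        if best is None or k.sum()>best.sum():best=k
    q=Q[best];c=q.mean(0);n=np.linalg.svd(q-c,full_matrices=False)[2][2];return c,n*np.sign(n[2]+1e-9),best.sum(),q
c,n,k,q=fitplane(P[roi(360,240,475,350)]);print('rack',c,n,k,np.degrees(np.arccos(n[2])))
front=roi(200,110,340,195)&(H>55)&(H<95)&(S>60)
Q=P[front];Q=Q[(Q[:,2]>.01)&(Q[:,2]<.155)]
print(len(Q)); c,n,k,q=fitplane(Q);print('front',c,n,k,q.min(0),q.max(0))
r2=np.linalg.svd;Q3=Q
# second plane
for n_ in ['side','scene']:
    pp=D[n_]['p'];PP=cloud(M[n_],D[n_]['d']);g=pp.max(2)
    r=roi(283,146,303,166) if n_=='side' else roi(362,244,386,268)
    mk=r&(g<45); vv,uu=np.nonzero(mk); Q=PP[mk]; print(n_,'knob px',uu.mean(),vv.mean(),mk.sum(),np.nanmedian(Q,0),np.nanmin(Q,0),np.nanmax(Q,0))
# scene cabinet top corners etc.
m=M['scene']; print('top corners',plane(m,[[425,215],[536,274],[338,307],[468,390]],.165))
P2=cloud(m,D['scene']['d']);print(P2[256,374])
p0=D['side']['p'][225:365,330:490];p1=D['side']['p'][80:200,190:345]
cv2.imwrite('pics/c1.png',np.hstack([cv2.resize(p0[:,:,::-1],(400,350)),cv2.resize(p1[:,:,::-1],(400,350))]))
```

```text
knifehandle 368 [ 0.3814 -0.3646  0.0926] [-0.7316  0.4285 -0.5302] [ 0.5277 -0.1364 -0.8384] -0.05443358468493686 0.0535597166021546 [0.0222 0.014  0.0161]
brushhandle 488 [ 0.4366 -0.2812  0.0948] [-0.7413  0.4069 -0.5338] [ 0.6274  0.1376 -0.7664] -0.058253399019287035 0.061506397667066 [0.0255 0.0152 0.0186]
rack [ 0.4542 -0.3542  0.1069] [-0.4617  0.2626  0.8473] 5905 32.08553193045999
31
front [0.5943 0.2211 0.1308] [-0.1139 -0.9933  0.0174] 29 [0.4699 0.2113 0.0917] [0.6614 0.2353 0.1546]<stdin>:34: RuntimeWarning: Mean of empty slice.
  ret = ret.dtype.type(ret / rcount)
  return np.nanmean(a, axis, out=out, keepdims=keepdims)
Traceback (most recent call last):
ValueError: zero-size array to reduction operation fmin which has no identity
```

Run:
```python
from h import *
D={n:np.load(f'pics/{n}.npz') for n in ['scene','side']}
np.set_printoptions(precision=4,suppress=True)
M={n:manip.camera_model(n) for n in D}
C={n:cloud(M[n],D[n]['d']) for n in D}
P=C['side']
r=P[115:200,205:340].reshape(-1,3);r=r[(r[:,2]>.03)&(r[:,2]<.15)]
# RANSAC vertical line fit in xy
rng=np.random.default_rng(0);best=None
for _ in range(500):
    a,b=r[rng.choice(len(r),2,False),:2];t=(b-a)/(np.linalg.norm(b-a)+1e-9);n=np.array([t[1],-t[0]])
    k=abs((r[:,:2]-a)@n)<.004
    if best is None or k.sum()>best.sum():best=k
q=r[best];c=q[:,:2].mean(0);t=np.linalg.svd(q[:,:2]-c,full_matrices=False)[2][0];t*=np.sign(-t[0])
s=(q[:,:2]-c)@t
print('front',best.sum(),len(r),c,t,np.degrees(np.arctan2(t[1],t[0])),'extent',np.percentile(s,[0,1,99,100]))
cx=np.array([-t[1],t[0]])*-1  # into cabinet: y_cab=t, x_cab = y rotated -90
cx=np.array([t[1],-t[0]]);print('xcab',cx)
e0=c+t*np.percentile(s,1);e1=c+t*np.percentile(s,99);print('front mid',(e0+e1)/2,'width',np.linalg.norm(e1-e0))
# knob: points in front of the front
for n in C:
    A=C[n].reshape(-1,3);u=(A[:,:2]-c)@cx;w=(A[:,:2]-c)@t
    k=(u<-.012)&(u>-.06)&(abs(w)<.1)&(A[:,2]>.10)&(A[:,2]<.16)
    Q=A[k]; i=np.nonzero(k)[0]; print(n,'knob',k.sum(),Q.min(0),Q.max(0),np.median(Q,0),'u',u[k].min(),u[k].max(),'w',w[k].min(),w[k].max(),'px',np.median(i%640),np.median(i//640))
    top=A[(abs(A[:,2]-.165)<.006)&(u>-.03)&(u<.4)&(abs(w)<.3)]
    rc=cv2.minAreaRect(top[:,:2].astype(np.float32));print('top',len(top),np.median(top[:,2]),rc)
p0=D['side']['p'][225:365,330:490];p1=D['side']['p'][80:200,190:345]
cv2.imwrite('pics/c1.png',np.hstack([cv2.resize(p0[:,:,::-1],(400,350)),cv2.resize(p1[:,:,::-1],(400,350))]))
```

```text
front 2575 3809 [0.5297 0.2276] [-0.9921  0.1258] 172.7719142715644 extent [-0.1916 -0.1865  0.1675  0.1702]
xcab [0.1258 0.9921]
front mid [0.5391 0.2264] width 0.35404604080930313
scene knob 158 [0.5258 0.1831 0.1208] [0.5528 0.2136 0.1482] [0.5441 0.1993 0.1407] u -0.04234336818979622 -0.012069419092319325 w -0.02658665531117345 0.0012510243408279246 px 373.0 255.0
top 17182 0.1653841096924467 ((0.5592974424362183, 0.3746757507324219), (0.3013448119163513, 0.36257392168045044), 82.97008514404297)
side knob 106 [0.52   0.1799 0.1183] [0.548  0.2149 0.1488] [0.5313 0.1878 0.1401] u -0.046465539662095434 -0.012140288267908781 w -0.02361228687783294 0.004924514673440459 px 295.0 156.0
top 4388 0.1663122968436072 ((0.5583655834197998, 0.3751176595687866), (0.3096622824668884, 0.3614431321620941), 82.58820343017578)
```

View pics/c1.png

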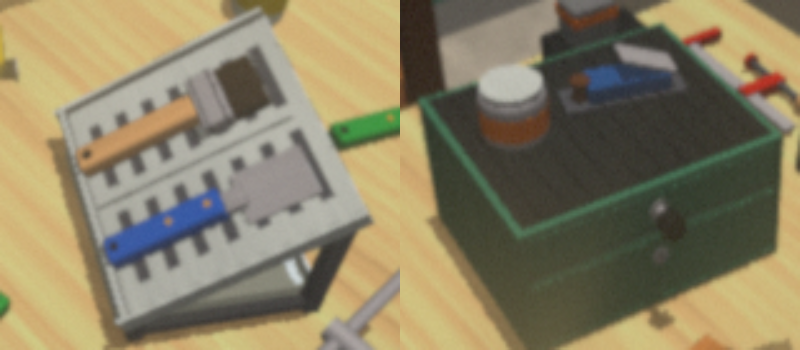

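The crop confirms the choice: the brush (wooden handle, dark bristles) is in the left bay and the blue knife in the right bay. The drawer is shut with the knob at crop (672,222). Estimated knob position is (0.536, 0.196, 0.132), with the cabinet yawed −7.1°. I'll go above it now.

```bash
python3 -m crank '[{"dp":[0.065,-0.029,0.007],"delta_rot":[0,0,0],"fingers":1},{"dp":[0.065,-0.029,0.007],"delta_rot":[0,0,0],"fingers":1},{"dp":[0.065,-0.029,0.007],"delta_rot":[0,0,0],"fingers":1},{"dp":[0.065,-0.029,0.007],"delta_rot":[0,0,0],"fingers":1},{"dp":[0.065,-0.029,0.007],"delta_rot":[0,0,0],"fingers":1},{"dp":[0.065,-0.029,0.005],"delta_rot":[0,0,0],"fingers":1},{"dp":[0,0,0],"delta_rot":[0,0,0.0197],"fingers":1},{"dp":[0,0,0],"delta_rot":[0,0,0],"fingers":1},{"dp":[0,0,0],"delta_rot":[0,0,0],"fingers":1}]' 60
cat >> h.py <<'E'
np.set_printoptions(precision=4,suppress=True)
def togo(target,Rt=None):
    """tool-frame shift in dp units and rotvec in delta_rot units from present pose"""
    s=manip.sense();Rc=R.from_quat(s['tool_rot']);out=Rc.inv().apply(np.array(target)-s['tcp_pos'])/.5
    print('tcp',s['tcp_pos'],'t',s['t'],'dp',out,end=' ')
    if Rt is not None: print('rot',(Rc.inv()*Rt).as_rotvec()/(2*np.pi),end='')
    print()
E
python3 - <<'E'
from h import *
m,p,d=snap('wrist'); P=cloud(m,d).reshape(-1,3)
xc=np.array([.1236,.9923]);yc=np.array([-.9923,.1236]);k0=np.array([.5363,.1963])
u=(P[:,:2]-k0)@xc;w=(P[:,:2]-k0)@yc;z=P[:,2]
k=(abs(z-.145)<.008)&(abs(u)<.03)&(abs(w)<.03);i=np.nonzero(k)[0]
print(k.sum());print('u',np.percentile(u[k],[1,50,99]),'w',np.percentile(w[k],[1,50,99]),'z',np.percentile(z[k],[50,99]))
k=(abs(z-.165)<.006)&(u>-.01)&(u<.07)&(abs(w)<.1)
print('top front edge: u',np.percentile(u[k],[0.5,1,5])if k.any() else None, np.median(z[k]))
Q=np.stack([w[k],u[k]],1);
b=[(c,Q[(Q[:,0]>c)&(Q[:,0]<c+.02),1]) for c in np.arange(-.1,.1,.02)]
print([(round(c,2),round(np.percentile(q,2),4)) for c,q in b if len(q)>20])
togo([.5363,.1963,.113])
E
```

```text
t: 0.9
tcp_pos: [0.538, 0.1952, 0.2112]
tool_rot: [0.748, 0.663, -0.0, 0.0]
force: [-0.4, 0.2, -0.1]
finger_gap: 0.997
gripper_force: 0.0
1467
u [-0.0103  0.0049  0.0256] w [-0.0137 -0.0007  0.0125] z [0.1438 0.1471]
top front edge: u [0.0317 0.0321 0.0338] 0.1656548342490975
[(np.float64(-0.1), np.float64(0.0324)), (np.float64(-0.08), np.float64(0.0324)), (np.float64(-0.06), np.float64(0.0323)), (np.float64(-0.04), np.float64(0.0324)), (np.float64(-0.02), np.float64(0.0329)), (np.float64(0.0), np.float64(0.0328)), (np.float64(0.02), np.float64(0.0327)), (np.float64(0.04), np.float64(0.0327)), (np.float64(0.06), np.float64(0.0326)), (np.float64(0.08), np.float64(0.0326))]
tcp [0.5384 0.1946 0.2113] t 0.95 dp [ 0.0029 -0.0047  0.1966]
```

```bash
python3 -m crank '[{"dp":[0.008,-0.005,0.03],"delta_rot":[0,0,0],"fingers":1},{"dp":[0,0,0.06],"delta_rot":[0,0,0],"fingers":1},{"dp":[0,0,0.06],"delta_rot":[0,0,0],"fingers":0.5},{"dp":[0,0,0.046],"delta_rot":[0,0,0],"fingers":0},{"dp":[0,0,0],"delta_rot":[0,0,0],"fingers":-1},{"dp":[0,0,0],"delta_rot":[0,0,0],"fingers":-1},{"dp":[0,0,0],"delta_rot":[0,0,0],"fingers":-1},{"dp":[0,0,0],"delta_rot":[0,0,0],"fingers":-1},{"dp":[0,0,0],"delta_rot":[0,0,0],"fingers":-1},{"dp":[0,0,0],"delta_rot":[0,0,0],"fingers":-1}]' 70
```

```text
t: 1.78
tcp_pos: [0.536, 0.1986, 0.1141]
tool_rot: [0.749, 0.662, -0.0, 0.0]
force: [-1.4, -3.9, -2.0]
finger_gap: 0.331
gripper_force: 70.6
```

```bash
python3 -m crank '[{"dp":[-0.02,0,0],"delta_rot":[0,0,0],"fingers":-1},{"dp":[-0.03,0,0],"delta_rot":[0,0,0],"fingers":-1},{"dp":[-0.04,0,0],"delta_rot":[0,0,0],"fingers":-1},{"dp":[-0.04,0,0],"delta_rot":[0,0,0],"fingers":-1},{"dp":[-0.04,0,0],"delta_rot":[0,0,0],"fingers":-1},{"dp":[-0.04,0,0],"delta_rot":[0,0,0],"fingers":-1},{"dp":[-0.04,0,0],"delta_rot":[0,0,0],"fingers":-1},{"dp":[-0.04,0,0],"delta_rot":[0,0,0],"fingers":-1},{"dp":[-0.04,0,0],"delta_rot":[0,0,0],"fingers":-1},{"dp":[-0.04,0,0],"delta_rot":[0,0,0],"fingers":-1},{"dp":[-0.03,0,0],"delta_rot":[0,0,0],"fingers":-1},{"dp":[-0.02,0,0],"delta_rot":[0,0,0],"fingers":-1}]'
python3 -m crank '[{"dp":[-0.002,0,0],"delta_rot":[0,0,0],"fingers":-1},{"dp":[0,0,0],"delta_rot":[0,0,0],"fingers":-1}]'
```

```text
t: 2.78
tcp_pos: [0.5097, -0.0097, 0.1141]
tool_rot: [0.75, 0.662, 0.001, -0.0]
force: [-2.6, 2.0, -0.5]
finger_gap: 0.33
gripper_force: 70.8
t: 2.95
tcp_pos: [0.5097, -0.0098, 0.114]
tool_rot: [0.75, 0.662, 0.001, -0.0]
force: [-3.1, 3.0, 0.7]
finger_gap: 0.332
gripper_force: 70.9
```

```bash
python3 -m crank '[{"dp":[0,0,0],"delta_rot":[0,0,0],"fingers":0.3},{"dp":[0,0,0],"delta_rot":[0,0,0],"fingers":0.6},{"dp":[0,0,0],"delta_rot":[0,0,0],"fingers":0.6},{"dp":[0,0,0],"delta_rot":[0,0,0],"fingers":0.6},{"dp":[0,0,-0.03],"delta_rot":[0,0,0],"fingers":0.6},{"dp":[0,0,-0.07],"delta_rot":[0,0,0],"fingers":0.6},{"dp":[0,0,-0.08],"delta_rot":[0,0,0],"fingers":0.6},{"dp":[0,0,-0.08],"delta_rot":[0,0,0],"fingers":0.6},{"dp":[0,0,-0.04],"delta_rot":[0,0,0],"fingers":0.6},{"dp":[0,0,0],"delta_rot":[0,0,0],"fingers":0.6}]'
python3 - <<'E'
from h import *
xc=np.array([.1236,.9923]);yc=np.array([-.9923,.1236])
m,p,d=snap('wrist','w1'); P=cloud(m,d); k0=np.array([.5102,-.0096])
hsv=cv2.cvtColor(p,cv2.COLOR_RGB2HSV)
u=(P[:,:,:2]-k0)@xc;w=(P[:,:,:2]-k0)@yc;z=P[:,:,2]
knob=(abs(z-.145)<.006)&(abs(u)<.03)&(abs(w)<.03);print('knob',knob.sum(),np.percentile(u[knob],[1,99]) if knob.any() else 0,np.percentile(w[knob],[1,99]) if knob.any() else 0)
org=((hsv[:,:,0]<25)&(hsv[:,:,1]>120)&(hsv[:,:,2]>60)).astype(np.uint8)
n,l,st,c=cv2.connectedComponentsWithStats(org)
for i in range(1,n):
    if st[i,4]>800:
        k=l==i;print(st[i],'u',np.nanpercentile(u[k],[1,50,99]),'w',np.nanpercentile(w[k],[1,50,99]),'z',np.nanmedian(z[k]))
        vs,us=np.nonzero(k);pl=plane(m,np.stack([us,vs],1),.117)[:,:2]-k0
        print('  rays u',np.percentile(pl@xc,[.5,99.5]),'w',np.percentile(pl@yc,[.5,99.5]))
print(manip.sense()['tcp_pos'])
E
```

```text
t: 3.78
tcp_pos: [0.5137, -0.0109, 0.269]
tool_rot: [0.749, 0.662, 0.004, 0.006]
force: [0.9, -0.7, 0.5]
finger_gap: 0.799
gripper_force: 0.0
knob 806 [-0.0129  0.0271] [-0.0126  0.0111]
[ 120    0  248   39 7052] u [0.1295 0.1498 0.1602] w [-0.0446  0.0303  0.1548] z 0.11648285765578414
  rays u [0.1315 0.1601] w [-0.0452  0.1566]
[ 400    0   43  127 2432] u [0.0586 0.1103 0.1596] w [-0.108  -0.0853 -0.0779] z 0.128579857532943
  rays u [0.0582 0.1602] w [-0.1091 -0.0804]
[ 608   39   32  145 1818] u [-0.0169  0.0525  0.1456] w [-0.4009 -0.3924 -0.3858] z 0.01628873344988474
  rays u [0.0045 0.1279] w [-0.3045 -0.2813]
[  131    51   240    76 14734] u [0.0592 0.0911 0.1205] w [-0.0492  0.0376  0.156 ] z 0.11640397079852494
  rays u [0.0592 0.1206] w [-0.05    0.1571]
[ 222  168   69   69 1196] u [-0.0852 -0.0202 -0.0001] w [0.0329 0.0701 0.1169] z 0.031242624701100397
  rays u [-0.0495  0.0184] w [0.0238 0.09  ]
[ 473  259   60   47 1318] u [-0.1726 -0.1344 -0.1246] w [-0.2665 -0.2339 -0.2245] z 0.051103551120780855
  rays u [-0.1302 -0.079 ] w [-0.2307 -0.1712]
[ 565  317   75   60 2462] u [-0.2808 -0.2526 -0.1429] w [-0.4986 -0.4325 -0.2545] z 0.03455827925180699
  rays u [-0.226  -0.1513] w [-0.3773 -0.2903]
[ 0.512  -0.0105  0.2663]
```

View pics/w1.png

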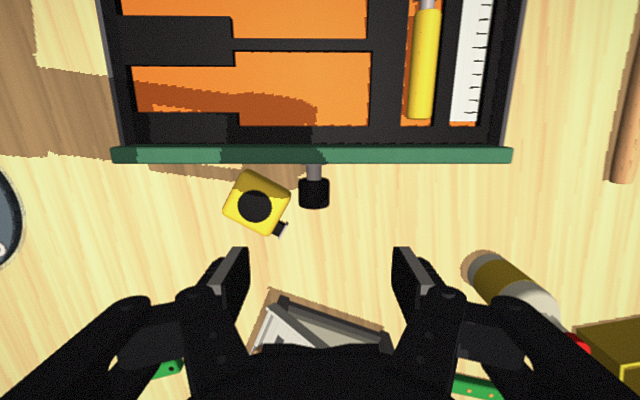

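```bash
cat >> h.py <<'E'
yaw=np.radians(-29.65);c32,s32=np.cos(np.radians(32)),np.sin(np.radians(32))
U=np.array([c32*np.cos(yaw),c32*np.sin(yaw),s32]);N=np.array([-s32*np.cos(yaw),-s32*np.sin(yaw),c32])
def toolR(x,z): return R.from_matrix(np.stack([x,np.cross(z,x),z],1))
RR=toolR(-U,-N)                      # over the rack
yp=np.radians(-7.1);RP=toolR(-np.array([np.cos(yp),np.sin(yp),0]),np.array([0,0,-1.]))  # placing
E
python3 - <<'E'
from h import *
togo([.383,-.309,.2],RR); print(manip.sense()['q'])
togo([.383,-.309,.2],RP)
E
```

```text
tcp [ 0.512  -0.0105  0.2663] t 3.8333 dp [-0.624  -0.1836  0.1318] rot [-0.0512 -0.0774 -0.1824]
[-0.2389  0.3286  1.6747 -0.0002  1.1303 -0.1154]
tcp [ 0.512  -0.0105  0.2663] t 3.8333 dp [-0.624  -0.1836  0.1318] rot [ 0.0009  0.0011 -0.2499]
```

```bash
python3 -m crank '[{"dp":[-0.069,-0.0204,0],"delta_rot":[0,0,0],"fingers":0.6},{"dp":[-0.069,-0.0204,0],"delta_rot":[0,0,0],"fingers":0.6},{"dp":[-0.069,-0.0204,0],"delta_rot":[0,0,0],"fingers":0.6},{"dp":[-0.069,-0.0204,0],"delta_rot":[0,0,0],"fingers":0.6},{"dp":[-0.069,-0.0204,0],"delta_rot":[0,0,0],"fingers":0.6},{"dp":[-0.069,-0.0204,0],"delta_rot":[0,0,0],"fingers":0.6},{"dp":[-0.069,-0.0204,0],"delta_rot":[0,0,0],"fingers":0.6},{"dp":[-0.069,-0.0204,0],"delta_rot":[0,0,0],"fingers":0.6},{"dp":[-0.069,-0.0204,0],"delta_rot":[0,0,0],"fingers":0.6},{"dp":[0,0,0],"delta_rot":[0,0,0],"fingers":0.6}]'
python3 -m crank '[{"dp":[0,0,0],"delta_rot":[-0.00465,-0.00704,-0.0166],"fingers":0.6},{"dp":[0,0,0],"delta_rot":[-0.00465,-0.00704,-0.0166],"fingers":0.6},{"dp":[0,0,0],"delta_rot":[-0.00465,-0.00704,-0.0166],"fingers":0.6},{"dp":[0,0,0],"delta_rot":[-0.00465,-0.00704,-0.0166],"fingers":0.6},{"dp":[0,0,0],"delta_rot":[-0.00465,-0.00704,-0.0166],"fingers":0.6},{"dp":[0,0,0],"delta_rot":[-0.00465,-0.00704,-0.0166],"fingers":0.6},{"dp":[0,0,0],"delta_rot":[-0.00465,-0.00704,-0.0166],"fingers":0.6},{"dp":[0,0,0],"delta_rot":[-0.00465,-0.00704,-0.0166],"fingers":0.6},{"dp":[0,0,0],"delta_rot":[-0.00465,-0.00704,-0.0166],"fingers":0.6},{"dp":[0,0,0],"delta_rot":[-0.00465,-0.00704,-0.0166],"fingers":0.6},{"dp":[0,0,0],"delta_rot":[-0.00465,-0.00704,-0.0166],"fingers":0.6},{"dp":[0,0,0],"delta_rot":[0,0,0],"fingers":0.6}]'
python3 - <<'E'
from h import *
togo([.383,-.309,.2],RR); print(manip.sense()['q'])
E
```

```text
t: 4.67
tcp_pos: [0.3784, -0.3126, 0.2619]
tool_rot: [0.751, 0.66, -0.001, 0.0]
force: [0.2, -0.7, -0.3]
finger_gap: 0.802
gripper_force: 0.0
t: 5.67
tcp_pos: [0.3797, -0.304, 0.2606]
tool_rot: [0.296, 0.922, -0.06, 0.241]
force: [-0.4, -0.3, 0.5]
finger_gap: 0.793
gripper_force: 0.0
tcp [ 0.3797 -0.304   0.2606] t 5.6667 dp [ 0.0482 -0.0082  0.1115] rot [-0.0034 -0.0089 -0.0156]
[-1.0515  0.1582  2.0888  0.4993  0.4975 -2.3952]
```

```bash
python3 -m crank '[{"dp":[0.024,-0.004,0.055],"delta_rot":[0,0,0],"fingers":0.6},{"dp":[0.024,-0.004,0.055],"delta_rot":[0,0,0],"fingers":0.6},{"dp":[0,0,0],"delta_rot":[-0.0034,-0.0089,-0.0156],"fingers":0.6},{"dp":[0,0,0],"delta_rot":[0,0,0],"fingers":0.6},{"dp":[0,0,0],"delta_rot":[0,0,0],"fingers":0.6}]'
python3 - <<'E'
from h import *
m,p,d=snap('wrist','w2');np.savez('pics/w2',p=p,d=d); P=cloud(m,d)
hsv=cv2.cvtColor(p,cv2.COLOR_RGB2HSV);H,S,V=[hsv[:,:,i] for i in range(3)]
O=np.array([.438,-.34,.098]);Y=np.cross(N,U)
A=(P-O);a=A@U;b=A@Y;h=A@N
board=(abs(a)<.1)&(abs(b)<.11)&(abs(h)<.012);print('board h',np.median(h[board]),board.sum())
# board tilt check
Q=A[board&(abs(h-np.median(h[board]))<.003)];n=np.linalg.svd(Q-Q.mean(0),full_matrices=False)[2][2];n*=np.sign(n[2]);print('n',n,N,np.degrees(np.arctan2(-n[1],-n[0])))
for nm,mk in [('blue',(H>105)&(H<130)&(S>120)),('wood',(H>4)&(H<22)&(S>70))]:
    k=mk&(abs(b)<.12)&(abs(a)<.13)&(h>.01)&(h<.03)
    k=cv2.morphologyEx(k.astype(np.uint8),cv2.MORPH_OPEN,np.ones((5,5)))
    n_,l,st,_=cv2.connectedComponentsWithStats(k);i=1+np.argmax(st[1:,4]);k=l==i
    print(nm,st[i],'h',np.median(h[k]),'a',np.percentile(a[k],[.5,99.5]),'b',np.percentile(b[k],[.5,50,99.5]))
    rc=cv2.minAreaRect(np.stack([a[k],b[k]],1).astype(np.float32));print(rc)
for b0 in (.05,-.05):
    k=(abs(b-b0)<.04)&(h>.004)&(a>.03)&(a<.14);
    for lo,hi in ((.002,.01),(.01,.03)):
        kk=(abs(b-b0)<.045)&(h>lo)&(h<hi)&(a>.04)&(a<.13); print(b0,lo,kk.sum(),np.percentile(a[kk],[1,99]) if kk.any() else 0,np.percentile(b[kk],[1,99]) if kk.any() else 0)
togo(O,RR)
E
```

```text
t: 6.08
tcp_pos: [0.3922, -0.3101, 0.2146]
tool_rot: [0.249, 0.931, -0.072, 0.257]
force: [1.2, 0.5, 1.0]
finger_gap: 0.798
gripper_force: 0.0
board h -0.004832055980899738 41921
n [-0.4611  0.2639  0.8472] [-0.4605  0.2622  0.848 ] -29.779406619961502
blue [ 246   65   37  141 4099] h 0.014535449532693465 a [-0.0916  0.0193] b [-0.0545 -0.0412 -0.0293]
((-0.036028098315000534, -0.04211818054318428), (0.1125124916434288, 0.026157693937420845), 0.040180839598178864)
wood [ 369   64   38  154 4643] h 0.014472068434352559 a [-0.092  0.03 ] b [0.0452 0.0572 0.0703]
((-0.030263327062129974, 0.058020830154418945), (0.1245318353176117, 0.026028433814644814), 0.10967931896448135)
0.05 0.002 1053 [0.049  0.0954] [0.0291 0.0681]
0.05 0.01 1718 [0.0403 0.0935] [0.0298 0.0858]
-0.05 0.002 0 0 0
-0.05 0.01 0 0 0
tcp [ 0.3923 -0.3103  0.2155] t 6.1333 dp [ 0.0278 -0.0039  0.2576] rot [-0.0015 -0.0027 -0.0003]
```

View pics/w2.png

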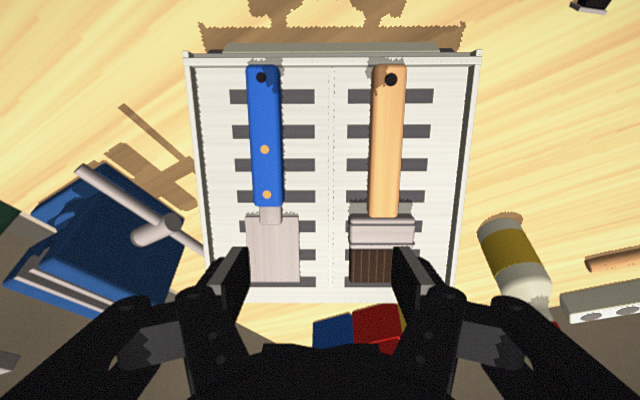

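The wrist view shows the blue knife handle at (265,135) and the brush handle at (388,140). Both lie straight down the board, with the fingers closing across them. Next I compute the brush grasp.

```bash
cat >> h.py <<'E'
O=np.array([.438,-.34,.098]);Y=np.cross(N,U)
def rackpt(a,b,h): return O+a*U+b*Y+h*N
BR=(.0073,.0578);KN=(.0065,-.0421);BP=np.array([.4785,.1606,.117]);KP=np.array([.4692,.0862,.117])
E
python3 - <<'E'
from h import *
togo(rackpt(*BR,-.0015),RR)
E
```

```text
tcp [ 0.3923 -0.3103  0.2155] t 6.1333 dp [0.0134 0.1117 0.2592] rot [-0.0015 -0.0027 -0.0003]
```

```bash
python3 -m crank '[{"dp":[0.0134,0.055,0],"delta_rot":[0,0,0],"fingers":0.4},{"dp":[0,0.057,0.06],"delta_rot":[0,0,0],"fingers":0.4},{"dp":[0,0,0.07],"delta_rot":[0,0,0],"fingers":0.4},{"dp":[0,0,0],"delta_rot":[-0.0015,-0.0027,-0.0003],"fingers":0.4},{"dp":[0,0,0],"delta_rot":[0,0,0],"fingers":0.4},{"dp":[0,0,0],"delta_rot":[0,0,0],"fingers":0.4}]'
python3 - <<'E'
from h import *
togo(rackpt(*BR,-.0015),RR)
E
```

```text
t: 6.63
tcp_pos: [0.4535, -0.2768, 0.1734]
tool_rot: [0.249, 0.932, -0.071, 0.254]
force: [-1.0, -0.3, -0.2]
finger_gap: 0.7
gripper_force: 0.0
tcp [ 0.4535 -0.2768  0.1734] t 6.6333 dp [ 0.0315 -0.0084  0.1507] rot [-0.0013 -0.0039 -0.0005]
```

```bash
python3 -m crank '[{"dp":[0.01,-0.004,0.015],"delta_rot":[0,0,0],"fingers":0.4},{"dp":[0.01,-0.004,0.015],"delta_rot":[0,0,0],"fingers":0.4},{"dp":[0.011,0,0.015],"delta_rot":[0,0,0],"fingers":0.4},{"dp":[0,0,0.015],"delta_rot":[0,0,0],"fingers":0.4},{"dp":[0,0,0],"delta_rot":[-0.0013,-0.0039,-0.0005],"fingers":0.4},{"dp":[0,0,0],"delta_rot":[0,0,0],"fingers":0.4},{"dp":[0,0,0],"delta_rot":[0,0,0],"fingers":0.4}]'
python3 - <<'E'
from h import *
togo(rackpt(*BR,-.0015),RR);print(manip.sense()['q'])
E
```

```text
t: 7.22
tcp_pos: [0.4649, -0.2825, 0.1584]
tool_rot: [0.251, 0.933, -0.07, 0.249]
force: [0.2, 0.1, 0.1]
finger_gap: 0.699
gripper_force: 0.0
tcp [ 0.4649 -0.2825  0.1584] t 7.2167 dp [ 0.0367 -0.0102  0.1123] rot [-0.0014 -0.0058 -0.0007]
[-0.8342  0.449   2.098   1.0184  0.1735 -2.854 ]
```

Joint 6 is at its limit on this side, so I'll use the half-turned grasp, which is equivalent.

```bash
R='{"dp":[0,0,0],"delta_rot":[0,0,0.0195],"fingers":0.4}'; python3 -m crank '[{"dp":[0,0,0],"delta_rot":[0,0,0.0195],"fingers":0.4},{"dp":[0,0,0],"delta_rot":[0,0,0.0195],"fingers":0.4},{"dp":[0,0,0],"delta_rot":[0,0,0.0195],"fingers":0.4},{"dp":[0,0,0],"delta_rot":[0,0,0.0195],"fingers":0.4},{"dp":[0,0,0],"delta_rot":[0,0,0.0195],"fingers":0.4},{"dp":[0,0,0],"delta_rot":[0,0,0.0195],"fingers":0.4},{"dp":[0,0,0],"delta_rot":[0,0,0.0195],"fingers":0.4},{"dp":[0,0,0],"delta_rot":[0,0,0.0195],"fingers":0.4},{"dp":[0,0,0],"delta_rot":[0,0,0.0195],"fingers":0.4},{"dp":[0,0,0],"delta_rot":[0,0,0.0195],"fingers":0.4},{"dp":[0,0,0],"delta_rot":[0,0,0.0195],"fingers":0.4},{"dp":[0,0,0],"delta_rot":[0,0,0.0195],"fingers":0.4}]'
python3 -m crank '[{"dp":[0,0,0],"delta_rot":[0,0,0.0195],"fingers":0.4},{"dp":[0,0,0],"delta_rot":[0,0,0.0195],"fingers":0.4},{"dp":[0,0,0],"delta_rot":[0,0,0.0195],"fingers":0.4},{"dp":[0,0,0],"delta_rot":[0,0,0.0195],"fingers":0.4},{"dp":[0,0,0],"delta_rot":[0,0,0.0195],"fingers":0.4},{"dp":[0,0,0],"delta_rot":[0,0,0.0195],"fingers":0.4},{"dp":[0,0,0],"delta_rot":[0,0,0.0195],"fingers":0.4},{"dp":[0,0,0],"delta_rot":[0,0,0.0195],"fingers":0.4},{"dp":[0,0,0],"delta_rot":[0,0,0.0195],"fingers":0.4},{"dp":[0,0,0],"delta_rot":[0,0,0.0195],"fingers":0.4},{"dp":[0,0,0],"delta_rot":[0,0,0.0195],"fingers":0.4},{"dp":[0,0,0],"delta_rot":[0,0,0.0195],"fingers":0.4}]'
cat >> h.py <<'E'
RR=toolR(U,-N);RP=toolR(np.array([np.cos(yp),np.sin(yp),0]),np.array([0,0,-1.]))
E
python3 - <<'E'
from h import *
togo(rackpt(*BR,-.0015),RR);print(manip.sense()['q'])
E
```

```text
t: 8.22
tcp_pos: [0.4646, -0.2821, 0.1582]
tool_rot: [0.813, 0.522, 0.116, 0.23]
force: [0.0, 0.3, 0.5]
finger_gap: 0.702
gripper_force: 0.0
t: 9.22
tcp_pos: [0.4645, -0.2821, 0.1581]
tool_rot: [0.953, -0.159, 0.24, 0.093]
force: [-0.1, 1.0, -0.2]
finger_gap: 0.704
gripper_force: 0.0
tcp [ 0.4645 -0.2821  0.1581] t 9.2167 dp [-0.0368  0.0034  0.1124] rot [0.0008 0.006  0.0303]
[-0.8342  0.449   2.0988  1.0184  0.1735  0.0926]
```

```bash
python3 -m crank '[{"dp":[0,0,0],"delta_rot":[0,0,0.0153],"fingers":0.4},{"dp":[0,0,0],"delta_rot":[0,0,0.015],"fingers":0.4},{"dp":[-0.012,0,0],"delta_rot":[0.0004,0.003,0],"fingers":0.4},{"dp":[-0.012,0,0],"delta_rot":[0.0004,0.003,0],"fingers":0.4},{"dp":[-0.012,0,0],"delta_rot":[0,0,0],"fingers":0.4},{"dp":[0,0,0.02],"delta_rot":[0,0,0],"fingers":0.4},{"dp":[0,0,0.02],"delta_rot":[0,0,0],"fingers":0.4},{"dp":[0,0,0],"delta_rot":[0,0,0],"fingers":0.4}]'
python3 - <<'E'
from h import *
togo(rackpt(*BR,-.0015),RR);print(manip.sense()['q'])
E
```

```text
t: 9.88
tcp_pos: [0.4649, -0.2813, 0.1334]
tool_rot: [0.932, -0.244, 0.258, 0.07]
force: [0.7, 0.6, -0.3]
finger_gap: 0.703
gripper_force: 0.0
tcp [ 0.4649 -0.2813  0.1334] t 9.8833 dp [-0.0122  0.0128  0.0694] rot [0.0002 0.0026 0.0008]
[-0.8419  0.513   2.1337  1.7165  0.1655 -0.433 ]
```

```bash
python3 -m crank '[{"dp":[-0.006,0.006,0],"delta_rot":[0.0001,0.0013,0.0004],"fingers":0.4},{"dp":[-0.006,0.006,0],"delta_rot":[0.0001,0.0013,0.0004],"fingers":0.4},{"dp":[0,0,0.01],"delta_rot":[0,0,0],"fingers":0.4},{"dp":[0,0,0.01],"delta_rot":[0,0,0],"fingers":0.4},{"dp":[0,0,0.01],"delta_rot":[0,0,0],"fingers":0.4},{"dp":[0,0,0.01],"delta_rot":[0,0,0],"fingers":0.4},{"dp":[0,0,0],"delta_rot":[0,0,0],"fingers":0.4}]'
python3 - <<'E'
from h import *
togo(rackpt(*BR,-.0015),RR);print(manip.sense()['q'])
E
```

```text
t: 10.47
tcp_pos: [0.4667, -0.2891, 0.1141]
tool_rot: [0.929, -0.246, 0.267, 0.071]
force: [0.3, -0.6, -0.3]
finger_gap: 0.701
gripper_force: 0.0
tcp [ 0.4667 -0.2891  0.1141] t 10.4667 dp [-0.0021  0.0012  0.0306] rot [-0.     -0.0001  0.0001]
[-0.8569  0.5696  2.1445  2.1017  0.2063 -0.8319]
```

Now the last 15 mm, then close gently.

```bash
python3 -m crank '[{"dp":[-0.002,0.001,0.01],"delta_rot":[0,0,0],"fingers":0.4},{"dp":[0,0,0.01],"delta_rot":[0,0,0],"fingers":0.4},{"dp":[0,0,0.01],"delta_rot":[0,0,0],"fingers":0.2},{"dp":[0,0,0],"delta_rot":[0,0,0],"fingers":0}]'
python3 - <<'E'
from h import *
togo(rackpt(*BR,-.0015),RR)
E
python3 -m crank '[{"dp":[0,0,0],"delta_rot":[0,0,0],"fingers":-1},{"dp":[0,0,0],"delta_rot":[0,0,0],"fingers":-1},{"dp":[0,0,0],"delta_rot":[0,0,0],"fingers":-1},{"dp":[0,0,0],"delta_rot":[0,0,0],"fingers":-1},{"dp":[0,0,0],"delta_rot":[0,0,0],"fingers":-1},{"dp":[0,0,0],"delta_rot":[0,0,0],"fingers":-1}]' 50
```

```text
t: 10.8
tcp_pos: [0.4726, -0.293, 0.1009]
tool_rot: [0.929, -0.246, 0.267, 0.071]
force: [0.2, -0.2, -0.8]
finger_gap: 0.501
gripper_force: 0.0
tcp [ 0.4726 -0.293   0.1009] t 10.8 dp [-0.0001  0.0003  0.0008] rot [-0.     -0.0001  0.0001]
t: 11.3
tcp_pos: [0.4722, -0.2927, 0.1015]
tool_rot: [0.929, -0.245, 0.267, 0.071]
force: [-3.7, 2.2, 4.5]
finger_gap: 0.29
gripper_force: 50.7
```

```bash
python3 -m crank '[{"dp":[0,0,-0.01],"delta_rot":[0,0,0],"fingers":-1},{"dp":[0,0,-0.015],"delta_rot":[0,0,0],"fingers":-1},{"dp":[0,0,-0.02],"delta_rot":[0,0,0],"fingers":-1},{"dp":[0,0,-0.02],"delta_rot":[0,0,0],"fingers":-1},{"dp":[0,0,-0.02],"delta_rot":[0,0,0],"fingers":-1},{"dp":[0,0,-0.02],"delta_rot":[0,0,0],"fingers":-1},{"dp":[0,0,-0.02],"delta_rot":[0,0,0],"fingers":-1},{"dp":[0,0,-0.02],"delta_rot":[0,0,0],"fingers":-1},{"dp":[0,0,-0.02],"delta_rot":[0,0,0],"fingers":-1},{"dp":[0,0,-0.02],"delta_rot":[0,0,0],"fingers":-1},{"dp":[0,0,-0.02],"delta_rot":[0,0,0],"fingers":-1},{"dp":[0,0,0],"delta_rot":[0,0,0],"fingers":-1}]' 80
python3 - <<'E'
from h import *
togo(BP+[0,0,.12],RP);print(manip.sense()['q'])
E
```

```text
t: 12.3
tcp_pos: [0.4247, -0.2655, 0.1888]
tool_rot: [0.929, -0.245, 0.267, 0.071]
force: [-0.1, 0.4, -0.8]
finger_gap: 0.283
gripper_force: 79.6
tcp [ 0.4247 -0.2655  0.1888] t 12.3 dp [-0.2252 -0.7942 -0.2563] rot [ 0.0177 -0.088  -0.0607]
[-0.9065  0.3434  2.1982  1.2257  0.2155  0.0165]
```

```bash
python3 -m crank '[{"dp":[0,0,-0.04],"delta_rot":[0,0,0],"fingers":-1},{"dp":[0,0,-0.04],"delta_rot":[0.0022,-0.011,-0.0076],"fingers":-1},{"dp":[0,0,-0.02],"delta_rot":[0.0022,-0.011,-0.0076],"fingers":-1},{"dp":[0,0,0],"delta_rot":[0.0022,-0.011,-0.0076],"fingers":-1},{"dp":[0,0,0],"delta_rot":[0.0022,-0.011,-0.0076],"fingers":-1},{"dp":[0,0,0],"delta_rot":[0.0022,-0.011,-0.0076],"fingers":-1},{"dp":[0,0,0],"delta_rot":[0.0022,-0.011,-0.0076],"fingers":-1},{"dp":[0,0,0],"delta_rot":[0.0022,-0.011,-0.0076],"fingers":-1},{"dp":[0,0,0],"delta_rot":[0.0022,-0.011,-0.0076],"fingers":-1},{"dp":[0,0,0],"delta_rot":[0,0,0],"fingers":-1},{"dp":[0,0,0],"delta_rot":[0,0,0],"fingers":-1}]'
python3 - <<'E'
from h import *
togo(BP+[0,0,.12],RP);print(manip.sense()['q'])
E
```

```text
t: 13.22
tcp_pos: [0.4177, -0.254, 0.2163]
tool_rot: [0.995, -0.082, 0.048, 0.005]
force: [0.6, 1.0, -1.7]
finger_gap: 0.282
gripper_force: 79.6
tcp [ 0.4177 -0.254   0.2163] t 13.2167 dp [-0.0118 -0.8378 -0.0436] rot [ 0.0005 -0.0155 -0.0065]
[-0.8115  0.3345  1.8468  0.0749  0.8833  0.8786]
```

```bash
python3 -m crank '[{"dp":[0,0,-0.04],"delta_rot":[0.0005,-0.0155,-0.0065],"fingers":-1},{"dp":[-0.001,-0.05,0],"delta_rot":[0,0,0],"fingers":-1},{"dp":[-0.001,-0.076,0],"delta_rot":[0,0,0],"fingers":-1},{"dp":[-0.001,-0.076,0],"delta_rot":[0,0,0],"fingers":-1},{"dp":[-0.001,-0.076,0],"delta_rot":[0,0,0],"fingers":-1},{"dp":[-0.001,-0.076,0],"delta_rot":[0,0,0],"fingers":-1},{"dp":[-0.001,-0.076,0],"delta_rot":[0,0,0],"fingers":-1},{"dp":[-0.001,-0.076,0],"delta_rot":[0,0,0],"fingers":-1},{"dp":[-0.001,-0.076,0],"delta_rot":[0,0,0],"fingers":-1},{"dp":[-0.001,-0.076,0],"delta_rot":[0,0,0],"fingers":-1},{"dp":[-0.001,-0.076,0],"delta_rot":[0,0,0],"fingers":-1},{"dp":[-0.001,-0.076,0],"delta_rot":[0,0,0],"fingers":-1}]'
python3 -m crank '[{"dp":[0,-0.025,0],"delta_rot":[0,0,0],"fingers":-1},{"dp":[0,0,0],"delta_rot":[0,0,0],"fingers":-1},{"dp":[0,0,0],"delta_rot":[0,0,0],"fingers":-1}]'
python3 - <<'E'
from h import *
togo(BP+[0,0,.004],RP);print(manip.sense()['q'])
m,p,d=snap('wrist','w3');np.savez('pics/w3',p=p,d=d)
E
```

```text
t: 14.22
tcp_pos: [0.4579, 0.1507, 0.2357]
tool_rot: [0.998, -0.062, -0.001, -0.0]
force: [1.1, -0.1, -0.8]
finger_gap: 0.281
gripper_force: 79.7
t: 14.47
tcp_pos: [0.4597, 0.1616, 0.2356]
tool_rot: [0.998, -0.061, -0.002, 0.0]
force: [-0.8, -0.7, -2.1]
finger_gap: 0.281
gripper_force: 79.7
tcp [0.4597 0.1616 0.2356] t 14.4667 dp [ 0.0382 -0.0028  0.2291] rot [0.0001 0.0005 0.0003]
[ 0.1083  0.3385  1.7626 -0.0002  1.0438  1.8015]
```

View pics/w3.png

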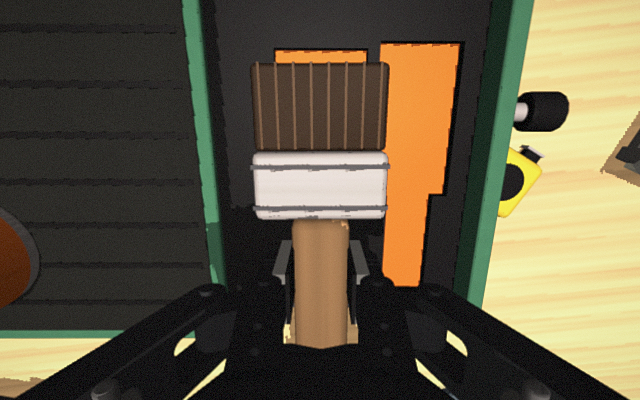

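The wrist view shows the brush held straight with its bristle tips at (320,62). The brush cut-out is below it and the knife cut-out is at (420,150). Next I measure the held brush against the tool frame, and the cut-outs.

Run:
```python
from h import *
D=np.load('pics/w3.npz');p,d=D['p'],D['d'];m=manip.camera_model('wrist');P=cloud(m,d)
s=manip.sense();T=(P-s['tcp_pos'])@R.from_quat(s['tool_rot']).as_matrix()  # tool coords
x,y,z=T[:,:,0],T[:,:,1],T[:,:,2]
k=(abs(y)<.045)&(z<.02)&(z>-.06)&(x>.02)&(x<.15); 
head=k&(x>.03);print('head x',np.percentile(x[head],[.5,99.5]),'y',np.percentile(y[head],[.5,99.5]))
for lo,hi in((.03,.048),(.055,.07),(.07,.085)):
    q=k&(x>lo)&(x<hi)&(abs(y)<.02);print(lo,'z med',np.median(z[q]),q.sum())
hd=k&(x>.0)&(x<.02)&(abs(y)<.009);print('handle z',np.median(z[hd]),hd.sum())
# y centre vs x
for lo,hi in((.03,.045),(.06,.07),(.075,.085)):
    q=k&(x>lo)&(x<hi);print('yc',(np.percentile(y[q],1)+np.percentile(y[q],99))/2)
hsv=cv2.cvtColor(p,cv2.COLOR_RGB2HSV);org=((hsv[:,:,0]<25)&(hsv[:,:,1]>120)&(hsv[:,:,2]>60)).astype(np.uint8)
k0=np.array([.5102,-.0096]);xc=np.array([.1236,.9923]);yc=np.array([-.9923,.1236])
n,l,st,c=cv2.connectedComponentsWithStats(org)
for i in range(1,n):
    if st[i,4]>300 and 200<c[i][0]<480:
        vs,us=np.nonzero(l==i);pl=plane(m,np.stack([us,vs],1),.117)[:,:2]-k0
        print(st[i],'u',np.percentile(pl@xc,[.5,99.5]),'w',np.percentile(pl@yc,[.5,99.5]))
```

```text
head x [0.0304 0.0901] y [-0.029  0.027]
0.03 z med -0.013290608174436731 3789
0.055 z med -0.01020675928092185 3539
0.07 z med -0.01023001681348705 3858
handle z nan 0
yc -0.0010255615222151456
yc -0.001060658270181659
yc -0.001138540975582596
[  379    43    81   244 13575] u [0.0576 0.1154] w [-0.0505  0.1562]
[ 275   50   92   14 1259] u [0.1283 0.1984] w [-0.0464 -0.0372]
[ 292  220   58  129 6516] u [0.1384 0.1888] w [0.0918 0.2267]
  return _methods._mean(a, axis=axis, dtype=dtype,
  ret = ret.dtype.type(ret / rcount)
```

```bash
python3 -m crank '[{"dp":[0.02,0.001,0.03],"delta_rot":[0.0001,0.0005,0.0003],"fingers":-1},{"dp":[0.02,0,0.05],"delta_rot":[0,0,0],"fingers":-1},{"dp":[0,0,0.05],"delta_rot":[0,0,0],"fingers":-1},{"dp":[0,0,0.04],"delta_rot":[0,0,0],"fingers":-1},{"dp":[0,0,0],"delta_rot":[0,0,0],"fingers":-1},{"dp":[0,0,0],"delta_rot":[0,0,0],"fingers":-1}]'
python3 - <<'E'
from h import *
togo([.4793,.1587,.1205],RP)
E
```

```text
t: 15.02
tcp_pos: [0.4801, 0.1565, 0.1506]
tool_rot: [0.998, -0.064, -0.001, 0.001]
force: [0.2, -0.2, -0.5]
finger_gap: 0.279
gripper_force: 79.6
tcp [0.4801 0.1565 0.1506] t 15.0167 dp [-0.002  -0.0042  0.0602] rot [ 0.0002  0.0003 -0.0007]
```

```bash
python3 -m crank '[{"dp":[-0.002,-0.004,0.01],"delta_rot":[0.0002,0.0003,-0.0007],"fingers":-1},{"dp":[0,0,0.014],"delta_rot":[0,0,0],"fingers":-1},{"dp":[0,0,0.012],"delta_rot":[0,0,0],"fingers":-1},{"dp":[0,0,0.01],"delta_rot":[0,0,0],"fingers":-1},{"dp":[0,0,0.006],"delta_rot":[0,0,0],"fingers":-1},{"dp":[0,0,0.005],"delta_rot":[0,0,0],"fingers":-1},{"dp":[0,0,0],"delta_rot":[0,0,0],"fingers":-1}]'
python3 - <<'E'
from h import *
togo([.4793,.1587,.1205],RP);print(manip.sense()['force'])
E
```

```text
t: 15.6
tcp_pos: [0.4802, 0.1601, 0.1224]
tool_rot: [0.998, -0.061, 0.001, -0.0]
force: [-0.5, -0.2, -1.2]
finger_gap: 0.281
gripper_force: 79.7
tcp [0.4802 0.1601 0.1224] t 15.6 dp [-0.0015  0.0031  0.0038] rot [-0.     -0.0005  0.0004]
[-0.4604 -0.1776 -1.2439]
```

```bash
python3 -m crank '[{"dp":[-0.001,0.003,0.003],"delta_rot":[0,-0.0004,0.0004],"fingers":-1},{"dp":[0,0,0.002],"delta_rot":[0,0,0],"fingers":-1},{"dp":[0,0,0],"delta_rot":[0,0,0],"fingers":-1}]'
python3 -m crank '[{"dp":[0,0,0.002],"delta_rot":[0,0,0],"fingers":-1},{"dp":[0,0,0],"delta_rot":[0,0,0],"fingers":-1}]'
```

```text
t: 15.85
tcp_pos: [0.4799, 0.1586, 0.1211]
tool_rot: [0.998, -0.062, 0.001, -0.0]
force: [-1.2, -0.1, 3.5]
finger_gap: 0.282
gripper_force: 80.4
t: 16.02
tcp_pos: [0.48, 0.1586, 0.1211]
tool_rot: [0.998, -0.062, 0.001, -0.0]
force: [-2.8, -1.0, 12.1]
finger_gap: 0.278
gripper_force: 81.4
```

```bash
python3 -m crank '[{"dp":[0,0,-0.001],"delta_rot":[0,0,0],"fingers":-0.35},{"dp":[0,0,0],"delta_rot":[0,0,0],"fingers":-0.25},{"dp":[0,0,0],"delta_rot":[0,0,0],"fingers":-0.25},{"dp":[0,0,0],"delta_rot":[0,0,0],"fingers":-0.25}]'
python3 -m crank '[{"dp":[0,0,-0.01],"delta_rot":[0,0,0],"fingers":-0.25},{"dp":[0,0,-0.02],"delta_rot":[0,0,0],"fingers":-0.25},{"dp":[0,0,-0.04],"delta_rot":[0,0,0],"fingers":-0.25},{"dp":[0,0,-0.06],"delta_rot":[0,0,0],"fingers":-0.25},{"dp":[0,0,-0.06],"delta_rot":[0,0,0],"fingers":0.4},{"dp":[0,0,-0.06],"delta_rot":[0,0,0],"fingers":0.4},{"dp":[0,0,0],"delta_rot":[0,0,0],"fingers":0.4},{"dp":[0,0,0],"delta_rot":[0,0,0],"fingers":0.4}]'
python3 - <<'E'
from h import *
m,p,d=snap('wrist','w4');np.savez('pics/w4',p=p,d=d);P=cloud(m,d)
k0=np.array([.5102,-.0096]);xc=np.array([.1236,.9923]);yc=np.array([-.9923,.1236])
u=(P[:,:,:2]-k0)@xc;w=(P[:,:,:2]-k0)@yc;z=P[:,:,2]
k=(u>.12)&(u<.21)&(z>.1305)&(z<.15)&(w>-.055)&(w<.03)
hsv=cv2.cvtColor(p,cv2.COLOR_RGB2HSV)
print('head u',np.percentile(u[k],[1,99]),'w',np.percentile(w[k],[.5,99]),'z',[np.median(z[k&(w>a)&(w<a+.02)]) for a in(-.035,-.015)])
org=((hsv[:,:,0]<25)&(hsv[:,:,1]>120)&(hsv[:,:,2]>60)).astype(np.uint8)
n,l,st,c=cv2.connectedComponentsWithStats(org)
for i in range(1,n):
    if st[i,4]>200 and 200<c[i][0]<480: print(st[i],'u',np.nanpercentile(u[l==i],[.5,99.5]),'w',np.nanpercentile(w[l==i],[.5,99.5]),'z',np.nanmedian(z[l==i]))
o=rackpt(*KN,-.0015);togo([o[0]-.04,o[1]+.023,.237],RR);print(manip.sense()['q'])
E
```

```text
t: 16.35
tcp_pos: [0.4799, 0.1586, 0.1198]
tool_rot: [0.998, -0.062, 0.001, -0.0]
force: [0.8, 1.2, 0.2]
finger_gap: 0.375
gripper_force: 0.0
t: 17.02
tcp_pos: [0.4809, 0.1588, 0.2474]
tool_rot: [0.998, -0.062, 0.003, -0.001]
force: [-0.0, 0.2, -1.0]
finger_gap: 0.697
gripper_force: 0.0
head u [0.1368 0.1917] w [-0.0389  0.0286] z [np.float64(0.13147774324224218), np.float64(0.1329730977721621)]
[ 219    0  239   39 3643] u [0.0588 0.2433] w [-0.1067 -0.078 ] z 0.1175107373087419
[  369    77    80   224 11381] u [0.0588 0.1279] w [-0.0506  0.1513] z 0.1163994240076105
[ 278   83   85  221 7734] u [0.1297 0.1997] w [-0.0454  0.1575] z 0.11711891171308275
tcp [0.4797 0.1587 0.2458] t 17.0667 dp [-0.065   1.0469  0.0163] rot [-0.0177  0.0873  0.0609]
[0.0978 0.3467 1.7132 0.0003 1.0788 1.7925]
```

View pics/w4.png

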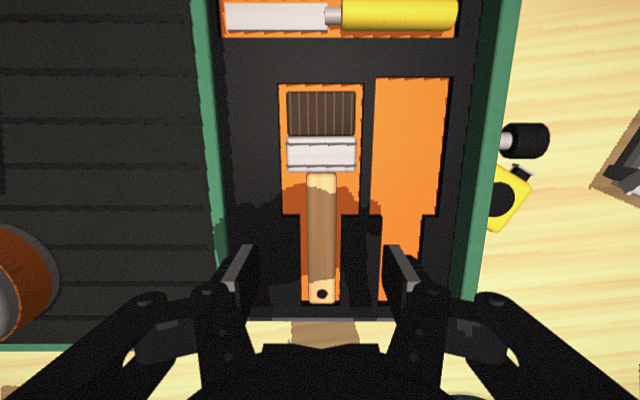

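The brush lies centred in the rear cut-out at (320,190); the knife cut-out at (410,180) is free. I'm going back for the knife.

```bash
python3 -m crank '[{"dp":[-0.005,0.06,0],"delta_rot":[0,0,0],"fingers":0.4},{"dp":[-0.005,0.08,0],"delta_rot":[0,0,0],"fingers":0.4},{"dp":[-0.005,0.08,0],"delta_rot":[0,0,0],"fingers":0.4},{"dp":[-0.005,0.08,0],"delta_rot":[0,0,0],"fingers":0.4},{"dp":[-0.005,0.08,0],"delta_rot":[0,0,0],"fingers":0.4},{"dp":[-0.005,0.08,0],"delta_rot":[0,0,0],"fingers":0.4},{"dp":[-0.005,0.08,0],"delta_rot":[0,0,0],"fingers":0.4},{"dp":[-0.005,0.08,0],"delta_rot":[0,0,0],"fingers":0.4},{"dp":[-0.005,0.08,0],"delta_rot":[0,0,0],"fingers":0.4},{"dp":[-0.005,0.08,0],"delta_rot":[0,0,0],"fingers":0.4},{"dp":[-0.005,0.08,0],"delta_rot":[0,0,0],"fingers":0.4},{"dp":[-0.005,0.08,0],"delta_rot":[0,0,0],"fingers":0.4}]'
python3 -m crank '[{"dp":[-0.005,0.08,0],"delta_rot":[0,0,0],"fingers":0.4},{"dp":[0,0.03,0],"delta_rot":[0,0,0],"fingers":0.4},{"dp":[0,0,0],"delta_rot":[-0.0025,0.0125,0.0087],"fingers":0.4},{"dp":[0,0,0],"delta_rot":[-0.0025,0.0125,0.0087],"fingers":0.4},{"dp":[0,0,0],"delta_rot":[-0.0025,0.0125,0.0087],"fingers":0.4},{"dp":[0,0,0],"delta_rot":[-0.0025,0.0125,0.0087],"fingers":0.4},{"dp":[0,0,0],"delta_rot":[-0.0025,0.0125,0.0087],"fingers":0.4},{"dp":[0,0,0],"delta_rot":[-0.0025,0.0125,0.0087],"fingers":0.4},{"dp":[0,0,0],"delta_rot":[-0.0025,0.0125,0.0087],"fingers":0.4},{"dp":[0,0,0],"delta_rot":[0,0,0],"fingers":0.4},{"dp":[0,0,0],"delta_rot":[0,0,0],"fingers":0.4}]'
python3 - <<'E'
from h import *
togo(rackpt(*KN,-.0015),RR);print(manip.sense()['q'])
E
```

```text
t: 18.07
tcp_pos: [0.39, -0.305, 0.243]
tool_rot: [0.998, -0.062, -0.001, -0.002]
force: [0.6, 0.2, 0.5]
finger_gap: 0.699
gripper_force: 0.0
t: 18.98
tcp_pos: [0.3819, -0.3565, 0.2431]
tool_rot: [0.931, -0.244, 0.262, 0.067]
force: [-0.4, -1.1, -0.3]
finger_gap: 0.697
gripper_force: 0.0
tcp [ 0.3819 -0.3565  0.2431] t 18.9833 dp [-0.0686  0.0014  0.2928] rot [-0.0009  0.0018  0.0007]
[-1.1516  0.248   2.0601  0.7254  0.4906  0.3411]
```

```bash
python3 -m crank '[{"dp":[-0.023,0.001,0.02],"delta_rot":[-0.0009,0.0018,0.0007],"fingers":0.4},{"dp":[-0.023,0,0.02],"delta_rot":[0,0,0],"fingers":0.4},{"dp":[-0.023,0,0.025],"delta_rot":[0,0,0],"fingers":0.4},{"dp":[0,0,0.03],"delta_rot":[0,0,0],"fingers":0.4},{"dp":[0,0,0.03],"delta_rot":[0,0,0],"fingers":0.4},{"dp":[0,0,0.03],"delta_rot":[0,0,0],"fingers":0.4},{"dp":[0,0,0.03],"delta_rot":[0,0,0],"fingers":0.4},{"dp":[0,0,0],"delta_rot":[0,0,0],"fingers":0.4}]'
python3 - <<'E'
from h import *
togo(rackpt(*KN,-.0015),RR);print(manip.sense()['q'])
E
```

```text
t: 19.65
tcp_pos: [0.4018, -0.3697, 0.1462]
tool_rot: [0.929, -0.245, 0.268, 0.071]
force: [-0.5, -0.0, 0.3]
finger_gap: 0.697
gripper_force: 0.0
tcp [ 0.4018 -0.3697  0.1462] t 19.65 dp [-0.01   -0.0034  0.1025] rot [ 0.     -0.0006  0.0004]
[-1.1203  0.4911  2.1191  1.4071  0.3113 -0.358 ]
```

```bash
python3 -m crank '[{"dp":[-0.01,-0.003,0.01],"delta_rot":[0,-0.0006,0.0004],"fingers":0.4},{"dp":[0,0,0.015],"delta_rot":[0,0,0],"fingers":0.4},{"dp":[0,0,0.015],"delta_rot":[0,0,0],"fingers":0.4},{"dp":[0,0,0.015],"delta_rot":[0,0,0],"fingers":0.4},{"dp":[0,0,0.015],"delta_rot":[0,0,0],"fingers":0.4},{"dp":[0,0,0],"delta_rot":[0,0,0],"fingers":0.4}]'
python3 - <<'E'
from h import *
togo(rackpt(*KN,-.0015),RR);print(manip.sense()['q'])
E
```

```text
t: 20.15
tcp_pos: [0.4143, -0.3753, 0.1155]
tool_rot: [0.929, -0.246, 0.267, 0.071]
force: [-0.2, -0.5, -0.1]
finger_gap: 0.699
gripper_force: 0.0
tcp [ 0.4143 -0.3753  0.1155] t 20.15 dp [-0.0003 -0.0006  0.036 ] rot [ 0.0002 -0.0003 -0.    ]
[-1.096   0.5728  2.1075  1.6478  0.2946 -0.5853]
```

```bash
python3 -m crank '[{"dp":[0,-0.0006,0.012],"delta_rot":[0,0,0],"fingers":0.4},{"dp":[0,0,0.012],"delta_rot":[0,0,0],"fingers":0.3},{"dp":[0,0,0.012],"delta_rot":[0,0,0],"fingers":0.1},{"dp":[0,0,0],"delta_rot":[0,0,0],"fingers":-0.1},{"dp":[0,0,0],"delta_rot":[0,0,0],"fingers":-1},{"dp":[0,0,0],"delta_rot":[0,0,0],"fingers":-1},{"dp":[0,0,0],"delta_rot":[0,0,0],"fingers":-1},{"dp":[0,0,0],"delta_rot":[0,0,0],"fingers":-1},{"dp":[0,0,0],"delta_rot":[0,0,0],"fingers":-1},{"dp":[0,0,0],"delta_rot":[0,0,0],"fingers":-1}]' 50
python3 -m crank '[{"dp":[0,0,-0.01],"delta_rot":[0,0,0],"fingers":-1},{"dp":[0,0,-0.015],"delta_rot":[0,0,0],"fingers":-1},{"dp":[0,0,-0.02],"delta_rot":[0,0,0],"fingers":-1},{"dp":[0,0,-0.02],"delta_rot":[0,0,0],"fingers":-1},{"dp":[0,0,-0.02],"delta_rot":[0,0,0],"fingers":-1},{"dp":[0,0,-0.02],"delta_rot":[0,0,0],"fingers":-1},{"dp":[0,0,-0.025],"delta_rot":[0,0,0],"fingers":-1},{"dp":[0,0,-0.025],"delta_rot":[0,0,0],"fingers":-1},{"dp":[0,0,-0.03],"delta_rot":[0,0,0],"fingers":-1},{"dp":[0,0,-0.03],"delta_rot":[0,0,0],"fingers":-1},{"dp":[0,0,-0.03],"delta_rot":[0,0,0],"fingers":-1},{"dp":[0,0,0],"delta_rot":[0,0,0],"fingers":-1}]' 80
python3 - <<'E'
from h import *
togo(KP+[0,0,.12],RP);print(manip.sense()['q'])
E
```

```text
t: 20.98
tcp_pos: [0.4217, -0.3793, 0.1011]
tool_rot: [0.929, -0.247, 0.267, 0.072]
force: [-1.5, 0.3, 6.5]
finger_gap: 0.291
gripper_force: 50.5
t: 21.98
tcp_pos: [0.3644, -0.3461, 0.2055]
tool_rot: [0.929, -0.247, 0.267, 0.073]
force: [0.2, 0.1, -1.8]
finger_gap: 0.28
gripper_force: 79.5
tcp [ 0.3644 -0.3461  0.2055] t 21.9833 dp [-0.1754 -0.8542 -0.1873] rot [ 0.0181 -0.088  -0.0613]
[-1.1861  0.3086  2.1613  1.0247  0.392  -0.0061]
```

```bash
python3 -m crank '[{"dp":[0.02,0,-0.03],"delta_rot":[0,0,0],"fingers":-1},{"dp":[0.03,0,-0.03],"delta_rot":[0.0023,-0.011,-0.0077],"fingers":-1},{"dp":[0.03,0,-0.02],"delta_rot":[0.0023,-0.011,-0.0077],"fingers":-1},{"dp":[0,0,0],"delta_rot":[0.0023,-0.011,-0.0077],"fingers":-1},{"dp":[0,0,0],"delta_rot":[0.0023,-0.011,-0.0077],"fingers":-1},{"dp":[0,0,0],"delta_rot":[0.0023,-0.011,-0.0077],"fingers":-1},{"dp":[0,0,0],"delta_rot":[0.0023,-0.011,-0.0077],"fingers":-1},{"dp":[0,0,0],"delta_rot":[0.0023,-0.011,-0.0077],"fingers":-1},{"dp":[0,0,0],"delta_rot":[0.0023,-0.011,-0.0077],"fingers":-1},{"dp":[0,0,0],"delta_rot":[0,0,0],"fingers":-1}]'
python3 - <<'E'
from h import *
togo(KP+[0,0,.12],RP);print(manip.sense()['q'])
E
```

```text
t: 22.82
tcp_pos: [0.38, -0.3512, 0.2471]
tool_rot: [0.997, -0.069, 0.026, 0.002]
force: [0.6, -1.0, -0.5]
finger_gap: 0.279
gripper_force: 79.4
tcp [ 0.38   -0.3512  0.2471] t 22.8167 dp [ 0.0551 -0.891   0.0231] rot [ 0.     -0.0082 -0.0023]
[-0.9849  0.3465  1.7105  0.0444  1.0512  0.7027]
```

```bash
python3 -m crank '[{"dp":[0,0,0],"delta_rot":[0,-0.0082,-0.0023],"fingers":-1},{"dp":[0.005,-0.06,0],"delta_rot":[0,0,0],"fingers":-1},{"dp":[0.005,-0.08,0],"delta_rot":[0,0,0],"fingers":-1},{"dp":[0.005,-0.08,0],"delta_rot":[0,0,0],"fingers":-1},{"dp":[0.005,-0.08,0],"delta_rot":[0,0,0],"fingers":-1},{"dp":[0.005,-0.08,0],"delta_rot":[0,0,0],"fingers":-1},{"dp":[0.005,-0.08,0],"delta_rot":[0,0,0],"fingers":-1},{"dp":[0.005,-0.08,0],"delta_rot":[0,0,0],"fingers":-1},{"dp":[0.005,-0.08,0],"delta_rot":[0,0,0],"fingers":-1},{"dp":[0.005,-0.08,0],"delta_rot":[0,0,0],"fingers":-1},{"dp":[0.005,-0.08,0],"delta_rot":[0,0,0],"fingers":-1},{"dp":[0,-0.08,0],"delta_rot":[0,0,0],"fingers":-1}]'
python3 -m crank '[{"dp":[0,-0.03,0],"delta_rot":[0,0,0],"fingers":-1},{"dp":[0,0,0],"delta_rot":[0,0,0],"fingers":-1},{"dp":[0,0,0],"delta_rot":[0,0,0],"fingers":-1}]'
python3 - <<'E'
from h import *
togo(KP+[0,0,.004],RP)
m,p,d=snap('wrist','w5');P=cloud(m,d)
s=manip.sense();T=(P-s['tcp_pos'])@R.from_quat(s['tool_rot']).as_matrix();x,y,z=T[:,:,0],T[:,:,1],T[:,:,2]
k=(abs(y)<.045)&(z<.02)&(z>-.05)&(x>.04)&(x<.15)
print('blade x',np.percentile(x[k],[.5,99.5]))
for lo,hi in((.05,.06),(.07,.08),(.085,.093)):
    q=k&(x>lo)&(x<hi);print(lo,'y',np.percentile(y[q],[1,99]),'z',np.median(z[q]))
hsv=cv2.cvtColor(p,cv2.COLOR_RGB2HSV);org=((hsv[:,:,0]<25)&(hsv[:,:,1]>120)&(hsv[:,:,2]>60)).astype(np.uint8)
k0=np.array([.5102,-.0096]);xc=np.array([.1236,.9923]);yc=np.array([-.9923,.1236])
print('tcp u,w',(s['tcp_pos'][:2]-k0)@xc,(s['tcp_pos'][:2]-k0)@yc)
n,l,st,c=cv2.connectedComponentsWithStats(org)
for i in range(1,n):
    if st[i,4]>200:
        vs,us=np.nonzero(l==i);pl=plane(m,np.stack([us,vs],1),.117)[:,:2]-k0
        print(st[i],'u',np.percentile(pl@xc,[.5,99.5]),'w',np.percentile(pl@yc,[.5,99.5]))
E
```

```text
t: 23.82
tcp_pos: [0.4565, 0.0758, 0.2469]
tool_rot: [0.998, -0.064, -0.0, -0.001]
force: [1.0, -0.3, -1.3]
finger_gap: 0.281
gripper_force: 79.4
t: 24.07
tcp_pos: [0.4578, 0.0891, 0.2468]
tool_rot: [0.998, -0.062, -0.001, -0.0]
force: [-0.1, -1.5, -0.8]
finger_gap: 0.279
gripper_force: 79.4
tcp [0.4578 0.0891 0.2468] t 24.0667 dp [0.0238 0.0031 0.2516] rot [-0.0001  0.0004 -0.0002]
blade x [0.0403 0.0959]
0.05 y [-0.0264  0.0222] z 0.0011568174213554485
0.07 y [-0.0265  0.022 ] z 0.001145640252954818
0.085 y [-0.0268  0.0219] z 0.0012096993126731806
tcp u,w 0.09057603022973955 0.0638834074802011
[ 124    0  241   14 2568] u [0.0586 0.2425] w [-0.0903 -0.0813]
[188  62  74  61 785] u [0.1412 0.2   ] w [-0.0465 -0.0021]
[401 146  72  74 647] u [-0.0426  0.0192] w [0.0209 0.088 ]
[ 197  148   71  141 4696] u [0.1407 0.1998] w [0.0275 0.159 ]
```

View pics/w5.png

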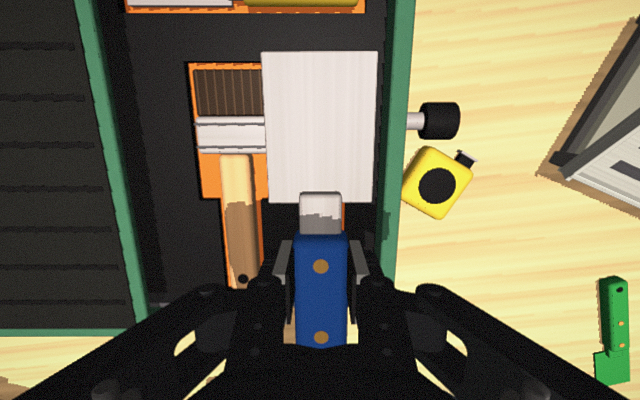

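The wrist view shows the knife held level and straight over the front cut-out. The blade tip is at (320,52) and the brush lies undisturbed at (230,170). I'll lower it.

```bash
python3 -m crank '[{"dp":[0.012,0.003,0.03],"delta_rot":[-0.0001,0.0004,-0.0002],"fingers":-1},{"dp":[0.013,0.002,0.05],"delta_rot":[0,0,0],"fingers":-1},{"dp":[0,0,0.05],"delta_rot":[0,0,0],"fingers":-1},{"dp":[0,0,0.04],"delta_rot":[0,0,0],"fingers":-1},{"dp":[0,0,0.02],"delta_rot":[0,0,0],"fingers":-1},{"dp":[0,0,0],"delta_rot":[0,0,0],"fingers":-1},{"dp":[0,0,0],"delta_rot":[0,0,0],"fingers":-1}]'
python3 - <<'E'
from h import *
togo([.4698,.0851,.1225],RP)
E
```

```text
t: 24.7
tcp_pos: [0.4706, 0.0827, 0.1522]
tool_rot: [0.998, -0.064, -0.0, 0.0]
force: [-0.9, -0.2, -1.6]
finger_gap: 0.285
gripper_force: 79.5
tcp [0.4706 0.0827 0.1522] t 24.7 dp [-0.0022 -0.0046  0.0594] rot [ 0.0001  0.     -0.0007]
```

```bash
python3 -m crank '[{"dp":[-0.002,-0.0045,0.005],"delta_rot":[0,0,-0.0007],"fingers":-1},{"dp":[0,0,0.014],"delta_rot":[0,0,0],"fingers":-1},{"dp":[0,0,0.012],"delta_rot":[0,0,0],"fingers":-1},{"dp":[0,0,0],"delta_rot":[0,0,0],"fingers":-1}]'
python3 - <<'E'
from h import *
togo([.4698,.0851,.1225],RP)
E
```

```text
t: 25.03
tcp_pos: [0.4697, 0.0864, 0.1365]
tool_rot: [0.998, -0.061, 0.0, 0.001]
force: [-0.6, 0.3, -1.5]
finger_gap: 0.278
gripper_force: 79.5
tcp [0.4697 0.0864 0.1365] t 25.0333 dp [0.0006 0.0026 0.028 ] rot [ 0.0002 -0.      0.0004]
```

```bash
python3 -m crank '[{"dp":[0,0.0025,0.008],"delta_rot":[0.0002,0,0.0003],"fingers":-1},{"dp":[0,0,0.01],"delta_rot":[0,0,0],"fingers":-1},{"dp":[0,0,0.006],"delta_rot":[0,0,0],"fingers":-1},{"dp":[0,0,0.003],"delta_rot":[0,0,0],"fingers":-1},{"dp":[0,0,0],"delta_rot":[0,0,0],"fingers":-1},{"dp":[0,0,0],"delta_rot":[0,0,0],"fingers":-1}]'
python3 -m crank '[{"dp":[0,0,0.003],"delta_rot":[0,0,0],"fingers":-1},{"dp":[0,0,0],"delta_rot":[0,0,0],"fingers":-1}]'
```

```text
t: 25.53
tcp_pos: [0.4701, 0.0852, 0.1236]
tool_rot: [0.998, -0.062, 0.001, -0.0]
force: [0.1, -0.2, 0.0]
finger_gap: 0.278
gripper_force: 79.5
t: 25.7
tcp_pos: [0.4701, 0.0852, 0.1221]
tool_rot: [0.998, -0.062, 0.001, -0.0]
force: [0.7, 0.1, -1.4]
finger_gap: 0.283
gripper_force: 79.5
```

```bash
python3 -m crank '[{"dp":[0,0,0.002],"delta_rot":[0,0,0],"fingers":-1},{"dp":[0,0,0.002],"delta_rot":[0,0,0],"fingers":-1},{"dp":[0,0,0],"delta_rot":[0,0,0],"fingers":-1}]'
```

```text
t: 25.95
tcp_pos: [0.4703, 0.0852, 0.1213]
tool_rot: [0.998, -0.062, 0.001, -0.0]
force: [-1.7, -0.5, 8.6]
finger_gap: 0.281
gripper_force: 80.6
```

Contact at the floor. Release narrowly and lift, then look.

```bash
python3 -m crank '[{"dp":[0,0,-0.001],"delta_rot":[0,0,0],"fingers":-0.34},{"dp":[0,0,0],"delta_rot":[0,0,0],"fingers":-0.34},{"dp":[0,0,0],"delta_rot":[0,0,0],"fingers":-0.34},{"dp":[0,0,0],"delta_rot":[0,0,0],"fingers":-0.34},{"dp":[0,0,-0.01],"delta_rot":[0,0,0],"fingers":-0.34},{"dp":[0,0,-0.02],"delta_rot":[0,0,0],"fingers":-0.34},{"dp":[0,0,-0.04],"delta_rot":[0,0,0],"fingers":-0.3},{"dp":[0,0,-0.06],"delta_rot":[0,0,0],"fingers":-0.25},{"dp":[0,0,-0.06],"delta_rot":[0,0,0],"fingers":0.6},{"dp":[0,0,-0.06],"delta_rot":[0,0,0],"fingers":0.6},{"dp":[0,0,0],"delta_rot":[0,0,0],"fingers":0.6}]'
python3 - <<'E'
from h import *
m,p,d=snap('wrist','w6');P=cloud(m,d)
k0=np.array([.5102,-.0096]);xc=np.array([.1236,.9923]);yc=np.array([-.9923,.1236])
u=(P[:,:,:2]-k0)@xc;w=(P[:,:,:2]-k0)@yc;z=P[:,:,2]
hsv=cv2.cvtColor(p,cv2.COLOR_RGB2HSV);H,S=hsv[:,:,0],hsv[:,:,1]
wh=(S<60)&(u>.05)&(u<.13)&(w>-.05)&(w<.04)&(z>.115)&(z<.13);print('blade u',np.percentile(u[wh],[1,99]),'w',np.percentile(w[wh],[.5,99]),'z',np.median(z[wh]))
b=(H>105)&(H<130)&(S>120)&(u>.05)&(u<.13)&(z>.125);print('handle u',np.percentile(u[b],[1,99]),'w',np.percentile(w[b],[1,99]),'z',np.median(z[b]))
org=((H<25)&(S>120)&(hsv[:,:,2]>60)&(z<.125)).astype(np.uint8);n,l,st,c=cv2.connectedComponentsWithStats(org)
for i in range(1,n):
    if st[i,4]>150: print(st[i],'u',np.nanpercentile(u[l==i],[.5,99.5]),'w',np.nanpercentile(w[l==i],[.5,99.5]))
kn=(abs(z-.145)<.006)&(abs(u)<.03)&(abs(w)<.03);print('knob',np.percentile(u[kn],[1,99]),np.percentile(w[kn],[1,99]))
xk=np.array([*xc,0]);togo([.5102,-.0096,.24],toolR(xk,np.array([0,0,-1.])));togo([.5102,-.0096,.24],toolR(-xk,np.array([0,0,-1.])));print(manip.sense()['q'])
E
```

```text
t: 26.87
tcp_pos: [0.4736, 0.0851, 0.2513]
tool_rot: [0.998, -0.062, 0.007, -0.0]
force: [-0.3, -0.4, 0.5]
finger_gap: 0.783
gripper_force: 0.0
blade u [0.0505 0.1283] w [-0.049   0.0364] z 0.12095823163917413
handle u [0.0569 0.1237] w [0.0288 0.1464] z 0.13630968041906483
[ 127    2  235   41 2491] u [0.0585 0.2435] w [-0.1092 -0.0811]
[ 284   81   75  221 4638] u [0.0586 0.1207] w [-0.051  0.156]
[ 191   87   87  214 2700] u [0.1312 0.1997] w [-0.0462  0.1557]
[396 161  72  73 646] u [-0.0919 -0.0022] w [0.0307 0.119 ]
[199 170  28  86 962] u [0.1819 0.2001] w [0.0263 0.1062]
knob [-0.013   0.0261] [-0.0131  0.0116]
tcp [0.4721 0.0851 0.2489] t 26.9167 dp [0.0987 0.1787 0.0186] rot [ 0.0011 -0.0013 -0.2499]
tcp [0.4721 0.0851 0.2489] t 26.9167 dp [0.0987 0.1787 0.0186] rot [-0.0013 -0.0011  0.2501]
[-0.0552  0.3047  1.7717  0.0003  1.0557  1.6387]
```

View pics/w6.png

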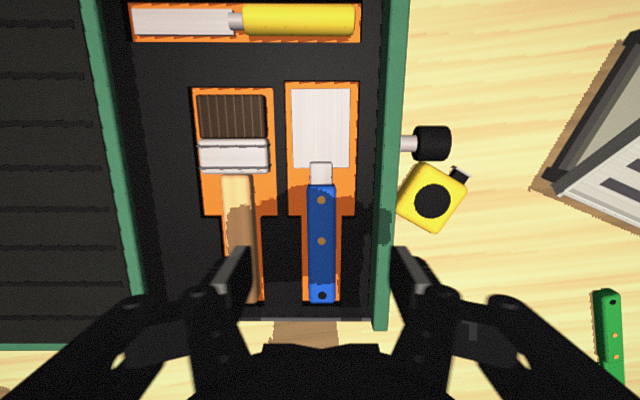

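The picture shows the knife lying centred at (320,200) and the brush at (235,190), both flat. The drawer knob is at (433,143). I'll go back over the knob to grip it and push the drawer home.

```bash
python3 -m crank '[{"dp":[0.033,0.06,0],"delta_rot":[0,0,0],"fingers":0.8},{"dp":[0.033,0.06,0],"delta_rot":[0,0,0],"fingers":0.8},{"dp":[0.033,0.059,0],"delta_rot":[0,0,0],"fingers":0.8},{"dp":[0,0,0],"delta_rot":[0,0,-0.0195],"fingers":0.8},{"dp":[0,0,0],"delta_rot":[0,0,-0.0195],"fingers":0.8},{"dp":[0,0,0],"delta_rot":[0,0,-0.0195],"fingers":0.8},{"dp":[0,0,0],"delta_rot":[0,0,-0.0195],"fingers":0.8},{"dp":[0,0,0],"delta_rot":[0,0,-0.0195],"fingers":0.8},{"dp":[0,0,0],"delta_rot":[0,0,-0.0195],"fingers":0.8},{"dp":[0,0,0],"delta_rot":[0,0,-0.0195],"fingers":0.8},{"dp":[0,0,0],"delta_rot":[0,0,-0.0195],"fingers":0.8},{"dp":[0,0,0],"delta_rot":[0,0,-0.0195],"fingers":0.8}]'
python3 -m crank '[{"dp":[0,0,0],"delta_rot":[0,0,-0.0195],"fingers":0.8},{"dp":[0,0,0],"delta_rot":[0,0,-0.0195],"fingers":0.8},{"dp":[0,0,0],"delta_rot":[0,0,-0.0195],"fingers":0.8},{"dp":[0,0,0],"delta_rot":[0,0,-0.0159],"fingers":0.8},{"dp":[0,0,0],"delta_rot":[0,0,0],"fingers":0.8},{"dp":[0,0,0],"delta_rot":[0,0,0],"fingers":0.8}]'
python3 - <<'E'
from h import *
xk=np.array([.1236,.9923,0]);togo([.5102,-.0096,.114],toolR(xk,np.array([0,0,-1.])))
E
```

```text
t: 27.92
tcp_pos: [0.507, -0.0095, 0.2443]
tool_rot: [0.881, 0.473, -0.0, -0.001]
force: [0.8, 0.3, -0.0]
finger_gap: 0.9
gripper_force: 0.0
t: 28.42
tcp_pos: [0.5073, -0.0096, 0.2447]
tool_rot: [0.75, 0.661, -0.0, -0.001]
force: [-0.3, -0.6, -0.6]
finger_gap: 0.896
gripper_force: 0.0
tcp [ 0.5073 -0.0096  0.2447] t 28.4167 dp [0.0005 0.0061 0.2613] rot [-0.0001 -0.0001 -0.0004]
```

```bash
python3 -m crank '[{"dp":[0,0.006,0.05],"delta_rot":[0,0,0],"fingers":0.8},{"dp":[0,0,0.06],"delta_rot":[0,0,0],"fingers":0.8},{"dp":[0,0,0.06],"delta_rot":[0,0,0],"fingers":0.7},{"dp":[0,0,0.05],"delta_rot":[0,0,0],"fingers":0.6},{"dp":[0,0,0.035],"delta_rot":[0,0,0],"fingers":0.2},{"dp":[0,0,0],"delta_rot":[0,0,0],"fingers":0},{"dp":[0,0,0],"delta_rot":[0,0,0],"fingers":-1},{"dp":[0,0,0],"delta_rot":[0,0,0],"fingers":-1},{"dp":[0,0,0],"delta_rot":[0,0,0],"fingers":-1},{"dp":[0,0,0],"delta_rot":[0,0,0],"fingers":-1},{"dp":[0,0,0],"delta_rot":[0,0,0],"fingers":-1},{"dp":[0,0,0],"delta_rot":[0,0,0],"fingers":-1}]' 70
```

```text
t: 29.42
tcp_pos: [0.5097, -0.0098, 0.118]
tool_rot: [0.75, 0.662, -0.0, -0.001]
force: [-4.1, -0.4, -9.9]
finger_gap: 0.326
gripper_force: 70.3
```

```bash
python3 -m crank '[{"dp":[0.008,0,0],"delta_rot":[0,0,0],"fingers":-1},{"dp":[0.014,0,0],"delta_rot":[0,0,0],"fingers":-1},{"dp":[0.02,0,0],"delta_rot":[0,0,0],"fingers":-1},{"dp":[0.024,0,0],"delta_rot":[0,0,0],"fingers":-1},{"dp":[0.024,0,0],"delta_rot":[0,0,0],"fingers":-1},{"dp":[0.024,0,0],"delta_rot":[0,0,0],"fingers":-1},{"dp":[0.024,0,0],"delta_rot":[0,0,0],"fingers":-1},{"dp":[0.024,0,0],"delta_rot":[0,0,0],"fingers":-1},{"dp":[0.024,0,0],"delta_rot":[0,0,0],"fingers":-1},{"dp":[0.024,0,0],"delta_rot":[0,0,0],"fingers":-1},{"dp":[0.024,0,0],"delta_rot":[0,0,0],"fingers":-1},{"dp":[0.024,0,0],"delta_rot":[0,0,0],"fingers":-1}]'
python3 -m crank '[{"dp":[0.024,0,0],"delta_rot":[0,0,0],"fingers":-1},{"dp":[0.024,0,0],"delta_rot":[0,0,0],"fingers":-1},{"dp":[0.024,0,0],"delta_rot":[0,0,0],"fingers":-1},{"dp":[0.02,0,0],"delta_rot":[0,0,0],"fingers":-1},{"dp":[0.016,0,0],"delta_rot":[0,0,0],"fingers":-1},{"dp":[0.012,0,0],"delta_rot":[0,0,0],"fingers":-1},{"dp":[0.012,0,0],"delta_rot":[0,0,0],"fingers":-1},{"dp":[0.01,0,0],"delta_rot":[0,0,0],"fingers":-1},{"dp":[0.008,0,0],"delta_rot":[0,0,0],"fingers":-1},{"dp":[0.006,0,0],"delta_rot":[0,0,0],"fingers":-1},{"dp":[0,0,0],"delta_rot":[0,0,0],"fingers":-1}]'
```

```text
t: 30.42
tcp_pos: [0.526, 0.1192, 0.118]
tool_rot: [0.75, 0.662, -0.0, -0.0]
force: [-4.6, -2.4, -9.3]
finger_gap: 0.325
gripper_force: 70.4
t: 31.33
tcp_pos: [0.5357, 0.1967, 0.118]
tool_rot: [0.75, 0.662, 0.0, -0.001]
force: [-5.6, 0.8, -8.8]
finger_gap: 0.323
gripper_force: 70.4
```

```bash
python3 -m crank '[{"dp":[0.003,0,0],"delta_rot":[0,0,0],"fingers":-1},{"dp":[0.003,0,0],"delta_rot":[0,0,0],"fingers":-1},{"dp":[0,0,0],"delta_rot":[0,0,0],"fingers":-1}]'
python3 -m crank '[{"dp":[0.003,0,0],"delta_rot":[0,0,0],"fingers":-1},{"dp":[0.001,0,0],"delta_rot":[0,0,0],"fingers":-1},{"dp":[0,0,0],"delta_rot":[0,0,0],"fingers":-1}]'
```

```text
t: 31.58
tcp_pos: [0.536, 0.1985, 0.118]
tool_rot: [0.749, 0.662, -0.001, -0.0]
force: [-5.4, -2.7, -7.6]
finger_gap: 0.328
gripper_force: 70.6
t: 31.83
tcp_pos: [0.536, 0.1985, 0.118]
tool_rot: [0.749, 0.662, -0.002, 0.001]
force: [-4.9, -8.4, -5.7]
finger_gap: 0.327
gripper_force: 70.7
```

Home: it stops at 0.1985, the same as at the start. Release and retreat.

```bash
python3 -m crank '[{"dp":[-0.002,0,0],"delta_rot":[0,0,0],"fingers":0.2},{"dp":[0,0,0],"delta_rot":[0,0,0],"fingers":0.6},{"dp":[0,0,0],"delta_rot":[0,0,0],"fingers":0.6},{"dp":[0,0,0],"delta_rot":[0,0,0],"fingers":0.6},{"dp":[0,0,-0.03],"delta_rot":[0,0,0],"fingers":0.6},{"dp":[0,0,-0.06],"delta_rot":[0,0,0],"fingers":0.6},{"dp":[0,0,-0.08],"delta_rot":[0,0,0],"fingers":0.6},{"dp":[0,0,-0.08],"delta_rot":[0,0,0],"fingers":0.6},{"dp":[0,0,-0.03],"delta_rot":[0,0,0],"fingers":0.6},{"dp":[0,0,0],"delta_rot":[0,0,0],"fingers":0.6},{"dp":[0,0,0],"delta_rot":[0,0,0],"fingers":0.6}]'
python3 - <<'E'
from h import *
m,p,d=snap('wrist','w7');P=cloud(m,d).reshape(-1,3)
xc=np.array([.1236,.9923]);yc=np.array([-.9923,.1236]);k0=np.array([.5363,.1963])
u=(P[:,:2]-k0)@xc;w=(P[:,:2]-k0)@yc;z=P[:,2]
k=(abs(z-.145)<.004)&(abs(u)<.03)&(abs(w)<.03);print('knob u',np.percentile(u[k],[1,99]),manip.sense()['tcp_pos'])
E
```

```text
t: 32.75
tcp_pos: [0.5384, 0.1998, 0.2603]
tool_rot: [0.749, 0.662, 0.003, 0.002]
force: [0.4, 0.0, -0.9]
finger_gap: 0.796
gripper_force: 0.0
knob u [-0.0103  0.0145] [0.5371 0.1995 0.2586]
```

View pics/w7.png

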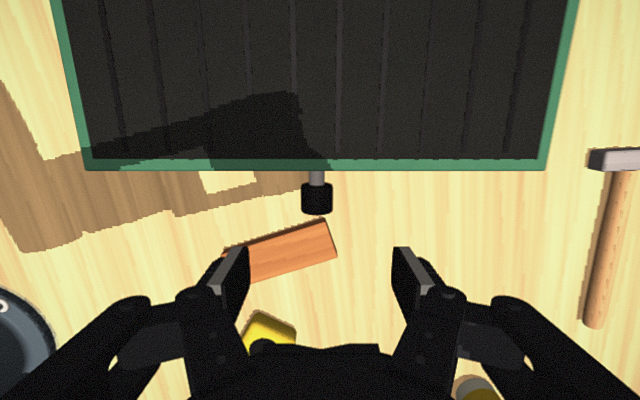

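The picture shows the drawer shut flush, with the knob at (317,197) and its front edge at u = −10.3 mm, the same as at the start. The gripper is clear.

```bash
python3 -c "
from station import manip
print(manip.sign_off())"
```

```text
the job is handed in; nothing more can be done
None
```

The brush and knife lie flat in their own cut-outs, the drawer is shut fully home, and the job was handed in at about 33 s of the 72 s allowed; the hand-in returned no verdict.

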